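Shingle three photoelastic test plates in the sloping specimen rack

TASK

Lay out the next test series in the sloping specimen rack. Slide the blue side guide fully out to make room, then lay the three test plates in an overlapping row like roof shingles, with the coloured tag ends at the bottom and showing: red first behind the uppermost rib, yellow behind the middle rib leaning on red, blue behind the lowest rib leaning on yellow, each with its lower edge down on the bed against its rib. Then slide the guide fully in so that the row stands square against the fence, and leave the other things on the bench as they are.

Things in the scene. Friction and masses are not known exactly. Their poses are not given: they have to be found in the camera images.
- bed: grey bed (168 mm wide, 244 long) of the fixed specimen rack, sloping up 24 degrees away from the robot; three ribs cross it, a dark fence stands on its left. Origin: bed surface, in the corner of the fence's inner face and the lowest rib's up-slope face, 20 mm above the bench; x up the slope (bed: -12 to 232 mm), y left (plates lie at negative y), z out of the bed
- rib_low (a point): on the bed at the foot of the lowest rib's up-slope face, at the fence (the bed's origin). Each dark rib is 5 mm high, 4 mm thick and runs from the fence to bed y = -137 mm; a plate rests its lower edge on the bed against this face. A plate here leans on the lower end of the next plate up, about 7.6 degrees steeper than the bed (32 from level)
- rib_mid (a point): the same point of the middle rib, 60 mm further up the bed. A plate here leans on the lower end of the plate behind the uppermost rib, 7.6 degrees steeper than the bed; set more than about 8 mm up-slope of the rib it tips back flat on that plate
- rib_top (a point): the same point of the uppermost rib, 120 mm up the bed from the lowest. A plate here lies flat on the bed
- fence (a point): middle of the fence's inner face at its top edge: bed x = 109 mm, y = 0, 28 mm above the bed. The fence is 6 mm thick (bed y 0 to +6 mm) and runs from bed x = -4 to 222 mm
- guide (a joint): blue side guide: a wall 28 mm high, 8 mm thick, bed x 3 to 222 mm, parallel to the fence, sliding across the bed. 0 = fully in (61 mm clear between fence and guide), 0.075 m = fully out (136 mm clear, guide away from the fence, towards bed -y). Slides with about 2 N, stays where left, and carries plates along when it meets their edges
- guide_tab (a point): middle of the guide's black thumb tab, 2 mm below the tab's top, 52 mm above the bed's surface at bed x = 110 mm. The tab is 30 mm long along the bed's x, 10 mm thick along y (its inner face is flush with the guide's), and stands 26 mm proud of the guide's wall; push it sideways or pinch it across the 10 mm
- plate_red: flat frosted pale acrylic test plate, 100 x 60 x 8 mm, about 60 g, with one round hole; it lies flat on the bench at first. Origin: centre of its underside; x runs along the 100 mm length, away from the end that carries a 20 mm wide red tag (the tag is at -x); y across the 60 mm width, z up out of the face. Hold it across the 60 mm width. 
- plate_yellow: flat frosted pale acrylic test plate, 100 x 60 x 8 mm, about 60 g, with two round holes; it lies flat on the bench at first. Origin: centre of its underside; x runs along the 100 mm length, away from the end that carries a 20 mm wide yellow tag (the tag is at -x); y across the 60 mm width, z up out of the face. Hold it across the 60 mm width. 
- plate_blue: flat frosted pale acrylic test plate, 100 x 60 x 8 mm, about 60 g, with one oblong hole; it lies flat on the bench at first. Origin: centre of its underside; x runs along the 100 mm length, away from the end that carries a 20 mm wide blue tag (the tag is at -x); y across the 60 mm width, z up out of the face. Hold it across the 60 mm width. 
- red_low (a point): middle of the red plate's tagged end, on its underside edge (50 mm from its origin along -x)
- yellow_low (a point): the same point of the yellow plate
- blue_low (a point): the same point of the blue plate
- caliper: steel caliper, 210 mm, lying on the bench in front of the rack; origin under its middle; not to be disturbed
- tissue_carton: white and green carton, 62 x 115 x 85 mm, left of the caliper; origin under its middle; not to be disturbed
- beaker: small glass beaker, 55 mm wide, 70 mm high, left of the rack; origin under its middle; not to be disturbed
- marker_blue: felt marker with a blue cap, 140 x 14 mm, lying beside the plates; origin under its middle; not to be disturbed
- petri_a: flat petri dish, 87 mm wide, left of the rack; origin under its middle; not to be disturbed

How it is judged:
On the way, in this order (a step that is already met when the one before it is completed fails the run):
1. the side guide is slid out (value of joint guide above 0.065 m), for 0.2 s.
2. the red plate lies flat on the bed behind the uppermost rib, tag end down, and is let go (x of red_low in the frame of bed between 0.116 and 0.128 m and z of red_low in the frame of bed between -0.003 and 0.004 m and angle between the x axis of plate_red and the x axis of bed, either way round below 0.05 rad and y of plate_red in the frame of bed between -0.112 and -0.027 m and z of plate_red in the frame of bed below 0.03 m and x of plate_red in the frame of bed above 0.16 m and linear speed of plate_red below 0.02 m/s and contact force between the fingers and plate_red below 0.05 N), for 0.2 s.
3. the yellow plate rests behind the middle rib, leaning on the red one, tag end down, and is let go (x of yellow_low in the frame of bed between 0.056 and 0.068 m and z of yellow_low in the frame of bed between -0.003 and 0.004 m and angle between the x axis of plate_yellow and the x axis of bed, either way round between 0.08 and 0.21 rad and y of plate_yellow in the frame of bed between -0.112 and -0.027 m and z of plate_yellow in the frame of bed below 0.03 m and x of plate_yellow in the frame of bed above 0.1 m and linear speed of plate_yellow below 0.02 m/s and contact force between the fingers and plate_yellow below 0.05 N), for 0.2 s.
4. the blue plate rests behind the lowest rib, leaning on the yellow one, tag end down, and is let go (x of blue_low in the frame of bed between -0.004 and 0.008 m and z of blue_low in the frame of bed between -0.003 and 0.004 m and angle between the x axis of plate_blue and the x axis of bed, either way round between 0.08 and 0.21 rad and y of plate_blue in the frame of bed between -0.112 and -0.027 m and z of plate_blue in the frame of bed below 0.03 m and x of plate_blue in the frame of bed above 0.04 m and linear speed of plate_blue below 0.02 m/s and contact force between the fingers and plate_blue below 0.05 N), for 0.2 s.
5. the side guide is slid fully in and the row stands square against the fence (x of red_low in the frame of bed between 0.116 and 0.128 m and z of red_low in the frame of bed between -0.003 and 0.004 m and angle between the x axis of plate_red and the x axis of bed, either way round below 0.05 rad and y of plate_red in the frame of bed between -0.112 and -0.027 m and z of each of plate_red, plate_yellow, plate_blue in the frame of bed below 0.03 m and x of plate_red in the frame of bed above 0.16 m and linear speed of each of plate_red, plate_yellow, plate_blue below 0.02 m/s and y of each of plate_red, plate_yellow, plate_blue in the frame of bed above -0.035 m and angle between the y axis of each of plate_red, plate_yellow, plate_blue and the y axis of bed, either way round below 0.06 rad and x of yellow_low in the frame of bed between 0.056 and 0.068 m and z of yellow_low in the frame of bed between -0.003 and 0.004 m and angle between the x axis of plate_yellow and the x axis of bed, either way round between 0.08 and 0.21 rad and y of plate_yellow in the frame of bed between -0.112 and -0.027 m and x of plate_yellow in the frame of bed above 0.1 m and x of blue_low in the frame of bed between -0.004 and 0.008 m and z of blue_low in the frame of bed between -0.003 and 0.004 m and angle between the x axis of plate_blue and the x axis of bed, either way round between 0.08 and 0.21 rad and y of plate_blue in the frame of bed between -0.112 and -0.027 m and x of plate_blue in the frame of bed above 0.04 m and value of joint guide below 0.004 m), for 0.2 s.
At the end, for the whole second after the job is handed in: Every tagged edge is on the bed within 4 mm, from 4 below to 8 mm above its rib (red top, yellow middle, blue lowest); red flat within 0.05 rad, yellow and blue 0.08 to 0.21 steeper; all square within 0.06 rad, middles within 35 mm of the fence, at rest; guide within 4 mm of fully in (all of step 5); the robot touches nothing.
It fails at once if the caliper is pushed more than 30 mm or tipped over (distance of caliper from where it was at the start of the episode above 0.03 m or angle between caliper's own z axis and vertical above 0.5 rad).
It fails at once if the carton of wipes is pushed more than 30 mm or tipped over (distance of tissue_carton from where it was at the start of the episode above 0.03 m or angle between tissue_carton's own z axis and vertical above 0.5 rad).
It fails at once if the beaker is pushed more than 30 mm or tipped over (distance of beaker from where it was at the start of the episode above 0.03 m or angle between beaker's own z axis and vertical above 0.5 rad).
It fails at once if the marker is pushed more than 30 mm or tipped over (distance of marker_blue from where it was at the start of the episode above 0.03 m or angle between marker_blue's own z axis and vertical above 0.5 rad).
It fails at once if the petri dish is pushed more than 30 mm or tipped over (distance of petri_a from where it was at the start of the episode above 0.03 m or angle between petri_a's own z axis and vertical above 0.5 rad).
It also fails if it takes over 72 s, if anything falls off the work surface, if the arm or the gripper's body presses on something with over 40 N, if the wrist force passes 120 N, or if a joint passes its speed limit or range.

ROBOT

A 6-joint arm with a two-finger parallel gripper is mounted at the origin on a cart in front of the work surface, level with it; the furniture and walls round the work are solid. World frame = base frame: x ahead of the robot, y to its left, z up, the work surface at z = 0. Lengths are in m, angles in rad, forces in N, time in s.
With the tool pointing down it reaches from about 0.35 to 0.875 m from the base axis. Payload 4.2 kg.
Tool frame: the origin (TCP) lies midway between the tips of the shut fingers; the grasp point (between the pads) lies 19 mm behind it; z points along the fingers, y is the line along which they close (so a half turn about z gives the same grasp; the last joint's range is limited). The gripper opens to 87 mm and grips with 3 to 60 N. Pads are 19 mm wide; open, the fingers measure 117 mm over their backs; the gripper's body (75 mm by 190 mm) begins 51 mm behind the grasp point.
Start: joints at [1.552, 0.385, 0.008, 0, -1.194, -0.259], TCP at [0.171, 0.601, 0.223] pointing down, gripper open.
Joint ranges: [-3.14, 3.14], [-1.21, 2.06], [-1.07, 1.41], [-3.16, 2.05], [-2.99, -0.16], [-3.1, 3.1]. Speed limits (rad/s): [2.79, 2.79, 3.14, 3.14, 3.14, 3.14].

INTERFACE

Orientations are given as a rotation vector (axis times angle).
In Python, from plant import arm gives the robot as it stands.
- The arm moves only by the tool arm_command, never from a script. Its argument "moves" is a list of rows, each an object of numbers: "tx", "ty", "tz": the shift along the tool's x, y, z in m; "rx", "ry", "rz": the turn, a rotation vector about the tool's x, y, z in rad. In form: [{"tx": .., "ty": .., "tz": .., "rx": .., "ry": .., "rz": ..}, ...]. A call has exactly 5 rows; each row shifts and turns the commanded pose from where the row before left it, along the tool's axes as they then stand; what a row does not reach is not made up. A row lasts 1/8 s, in which the tool goes at most 62.5 mm and 10.7 degrees, less where a joint would pass 70% of its speed; a pose out of reach is approached as far as the arm can. A call is refused whole if a number of a shift passes 0.0625 or a number of a turn 0.188, either way. A call with a gripper value outside its range is refused whole. "fingers" is the opening in per cent of the stroke, from 0 (shut) to 100 (fully open), set as the call begins (left out, the last holds). The fingers move at their own pace and stop on an object; the grip force is fixed at half the most. Time passes only in rows, so rows that do not move let the fingers close, or fill a call up. It gives the time, the measured TCP pose, the force, the opening and the grip force at its end, in the units of the state.
- arm.state(): the state, without advancing time (a new reading comes with each control period).
- arm.grab_frame(name): name is "side" or "top" or "wrist"; returns the picture (420x560x3 uint8, red, green, blue); there is no depth.
- arm.camera_model(name): a dict with "fx", "fy", "cx", "cy" (pixels), "world_from_camera" (4x4, takes a point from camera to world coordinates); the wrist camera has in their place "T_tool_cam" (4x4, takes a point from camera to tool coordinates, whose origin is the TCP and whose axes are the flange's). Camera axes: x right, y up, looking along -z (the intrinsics and any distortion apply to the point x, -y, -z); pixel columns grow to the right and rows downward; lengths in m; the calibration is good to about 2 mm. A picture is of the moment at which its call begins: read the wrist's pose just before it. camera_model takes no time and is no camera call.
- arm.hand_in(): hands the job in; it is judged then, once.
The state is a dict: "t": time; "qpos": joint angles; "dq": joint speeds; "joint_efforts": joint torques, N m; "tool_pos": TCP position; "tcp_rot": TCP orientation; "force": force on the tool from outside, world axes, zero at the start; "ft_torque": the same for the moment, N m; "width": finger opening in m; "grip_force": force on a finger pad.
Only numpy, scipy, OpenCV 4.12 (cv2) and the standard library are available. Lean on these libraries where they do the work, as an engineer would, in place of code of your own. Each camera call takes 0.05 s, during which the arm holds its last target. There are 200 camera calls.

## Working session

There is one attempt and no reset: what is moved stays moved. The work goes in short steps, Python scripts to look and compute and a tool call to move; the robot and the scene stay as the last step left them, time stands still between calls to the robot, and variables do not carry over. Pictures are saved under pics/ and viewed, at most 10 in all, crops included, and the job is handed in when it is done.

Besides the shell and the picture viewer there is one more tool, called after ">>>" as a command line: name --argument value ..., lists and objects as JSON in quotes. arm_command: Moves the arm, as the interface text tells. Its arguments: {"type":"object","properties":{"moves":{"type":"array","items":{"type":"object","properties":{"tx":{"type":"number"},"ty":{"type":"number"},"tz":{"type":"number"},"rx":{"type":"number"},"ry":{"type":"number"},"rz":{"type":"number"}}}},"fingers":{"type":"number"}},"required":["moves"]}

```bash
mkdir -p pics; ls
python3 - <<'E'
from plant import arm
import cv2,json
s=arm.state();print(s)
for n in("top","side"):
    im=arm.grab_frame(n);cv2.imwrite(f"pics/{n}0.png",cv2.resize(im[:,:,::-1],(784,588),interpolation=cv2.INTER_CUBIC))
    print(arm.camera_model(n))
print(arm.camera_model("wrist"))
E
```

```text
pics
{'t': 0.0, 'qpos': array([ 1.55160952e+00,  3.85619709e-01,  6.60671531e-03, -5.23717942e-04,
       -1.19401568e+00, -2.58609108e-01]), 'dq': array([ 8.42291585e-04, -5.62165008e-04, -1.01356673e-04,  3.31565324e-05,
        9.43447984e-04,  1.16732931e-03]), 'joint_efforts': array([ 1.22604065e-04, -3.90660739e+01,  1.87397414e+01,  4.21984211e+00,
        1.09288501e-02, -1.87434866e-04]), 'tool_pos': array([0.17120233, 0.60045355, 0.22141035]), 'tcp_rot': array([ 3.10904191e+00, -4.34944535e-01, -3.40119617e-04]), 'force': array([ 0.51677956,  0.45635683, -0.55259855]), 'ft_torque': array([-0.04413194,  0.00932603, -0.01064379]), 'grip_force': 0.0, 'width': 0.08686670331191161}
{'fx': 411.36822077282096, 'fy': 411.36822077282096, 'cx': 283.2737531785362, 'cy': 214.533640959849, 'world_from_camera': array([[ 0.01341513,  0.99288868, -0.11828819,  0.38534929],
       [-0.99972737,  0.01557947,  0.01739144, -0.04909447],
       [ 0.01911063,  0.11802263,  0.992827  ,  1.26641042],
       [ 0.        ,  0.        ,  0.        ,  1.        ]])}
{'fx': 541.7489240789462, 'fy': 541.7489240789462, 'cx': 283.5659878014065, 'cy': 204.89273734786028, 'world_from_camera': array([[ 0.99161018,  0.03839775, -0.12342957,  0.33581227],
       [-0.12893792,  0.36161926, -0.92336695, -1.25741237],
       [ 0.0091793 ,  0.93153482,  0.36353627,  0.57171332],
       [ 0.        ,  0.        ,  0.        ,  1.        ]])}
{'fx': 369.0958401455137, 'fy': 369.0958401455137, 'cx': 272.3586641911306, 'cy': 210.60568385930523, 'T_tool_cam': array([[-1.89293470e-03,  9.57899977e-01,  2.87095891e-01,
         7.75553755e-02],
       [ 9.99997472e-01,  2.16168934e-03, -6.19138969e-04,
         3.38448613e-04],
       [-1.21368533e-03,  2.87093993e-01, -9.57901647e-01,
        -1.62373029e-01],
       [ 0.00000000e+00,  0.00000000e+00,  0.00000000e+00,
         1.00000000e+00]])}
```

View pics/top0.png

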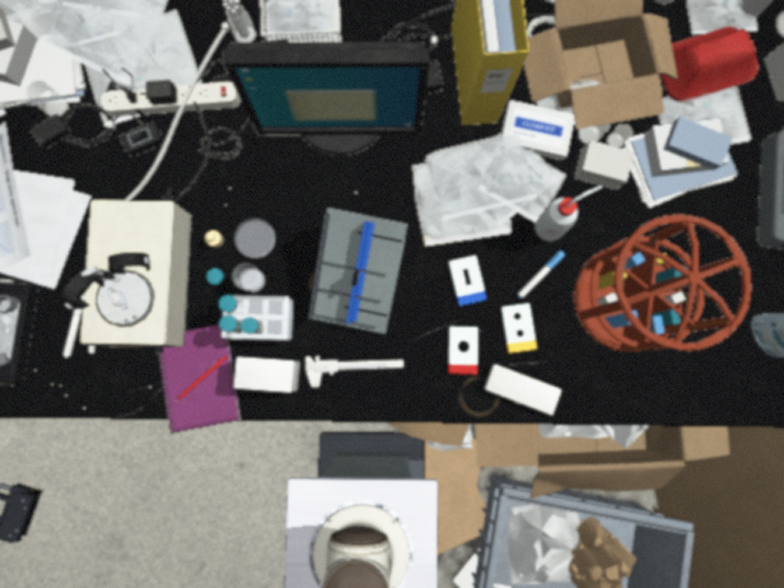

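View pics/side0.png

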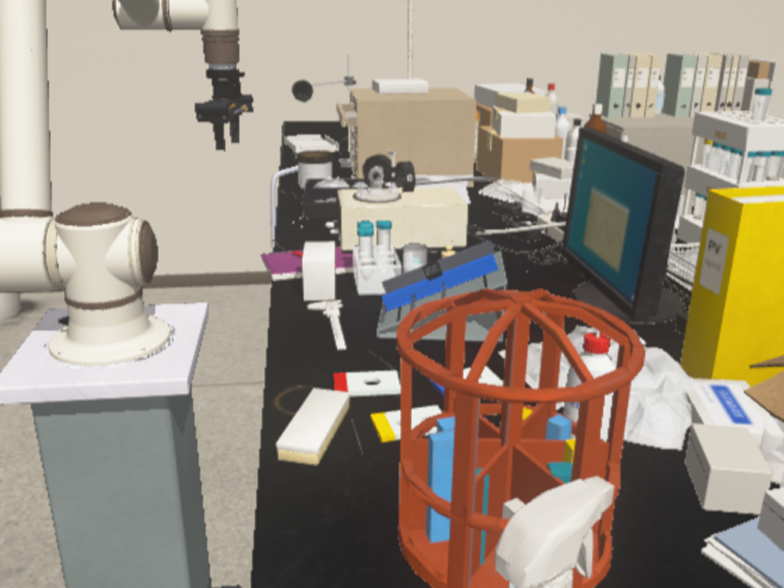

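The top view shows the rack in the middle, with its fence on the left and the guide partly in, seen as a blue bar at about (362,270). The plates are right of it at (467,280) blue, (463,350) red and (518,328) yellow, tags toward the robot. I'll enlarge this area.

```bash
cat > h.py <<'E'
import numpy as np,cv2
from scipy.spatial.transform import Rotation as R
from scipy.optimize import least_squares
from plant import arm
def cam(n,s=None):
    m=arm.camera_model(n);K=(m['fx'],m['fy'],m['cx'],m['cy'])
    if n=='wrist':
        T=np.eye(4);T[:3,:3]=R.from_rotvec(s['tcp_rot']).as_matrix();T[:3,3]=s['tool_pos'];return K,T@m['T_tool_cam']
    return K,m['world_from_camera']
def proj(c,p):
    (fx,fy,cx,cy),W=c;q=(np.atleast_2d(p)-W[:3,3])@W[:3,:3]
    return np.c_[cx+fx*q[:,0]/-q[:,2],cy+fy*-q[:,1]/-q[:,2]]
def back(c,uv,z):
    (fx,fy,cx,cy),W=c;uv=np.atleast_2d(uv).astype(float)
    d=np.c_[(uv[:,0]-cx)/fx,-(uv[:,1]-cy)/fy,-np.ones(len(uv))]@W[:3,:3].T
    return W[:3,3]+d*((z-W[2,3])/d[:,2])[:,None]
E
python3 - <<'E'
from h import *
im=arm.grab_frame("top");np.save("top.npy",im)
a=im[135:245,210:300];cv2.imwrite("pics/r1.png",cv2.resize(a[:,:,::-1],None,fx=5.4,fy=5.4,interpolation=cv2.INTER_CUBIC))
a=im[170:275,310:410];cv2.imwrite("pics/p1.png",cv2.resize(a[:,:,::-1],None,fx=5.5,fy=5.5,interpolation=cv2.INTER_CUBIC))
E
```

```text
(no output)
```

View pics/r1.png

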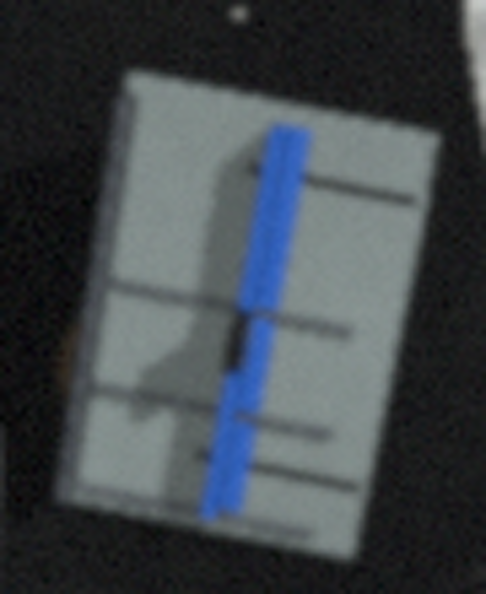

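View pics/p1.png

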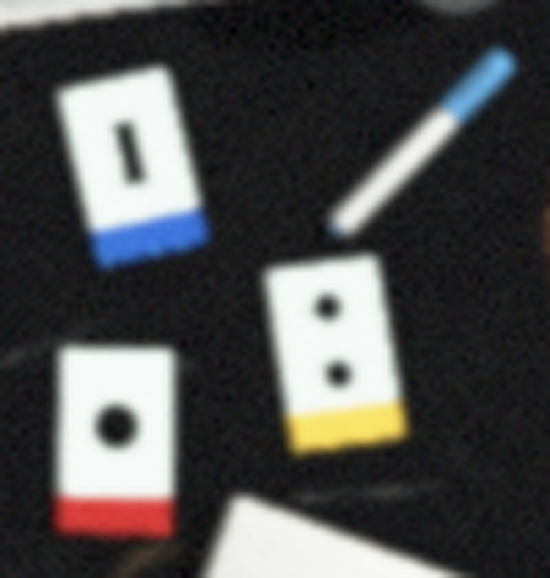

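The rack crop shows the bed corners at (130,72), (440,132), (356,558) and (57,498). The ribs run (110,287)–(350,333), (93,388)–(332,436) and (78,490)–(312,535), and the guide top runs (290,128)–(222,510). In the plate crop all three plates have their tags toward the robot.

```bash
cat >> h.py <<'E'
def Tbed(p):
    c,s=np.cos(np.radians(24)),np.sin(np.radians(24))
    Rz=R.from_euler('z',p[2]).as_matrix();T=np.eye(4)
    T[:3,:3]=Rz@np.array([[c,0,-s],[0,1,0],[s,0,c]]);T[:3,3]=[p[0],p[1],.02];return T
def tf(T,P): return np.atleast_2d(P)@T[:3,:3].T+T[:3,3]
def Tflat(p):
    T=np.eye(4);T[:3,:3]=R.from_euler('z',p[2]).as_matrix();T[:2,3]=p[:2];return T
def fit(c,mk,P,uv,x0):
    r=least_squares(lambda p:(proj(c,tf(mk(p),P))-uv).ravel(),x0,loss='soft_l1',f_scale=1);return r.x,proj(c,tf(mk(r.x),P))-uv
E
python3 - <<'E'
from h import *
c=cam('top')
n=lambda a,f,o:(np.array(a,float)+.5)/f-.5+o
uv=n([(130,72),(440,132),(356,558),(57,498),(350,333),(332,436),(312,535),(110,287),(93,388),(78,490)],5.4,[210,135])
P=np.array([(232,6,0),(232,-162,0),(-12,-162,0),(-12,6,0),(118,-137,5),(58,-137,5),(-2,-137,5),(118,0,5),(58,0,5),(-2,0,5)])/1e3
p,r=fit(c,Tbed,P,uv,[.45,0,-.1]);print(p,r.round(1).tolist())
T=Tbed(p)
for u,x in(((290,128),.222),((222,510),.003)):
    t=n([u],5.4,[210,135]); q=least_squares(lambda q:(proj(c,tf(T,[x,q[0],.028]))-t).ravel(),[-.08]);print('guide y',q.x,q.fun)
L=np.array([(50,30,8),(50,-30,8),(-50,-30,8),(-50,30,8)])/1e3
for k,v in dict(red=[(60,346),(175,348),(173,536),(55,530)],yellow=[(263,268),(380,255),(408,438),(292,452)],blue=[(56,92),(168,67),(208,240),(100,268)]).items():
    print(k,*fit(c,Tflat,L,n(v,5.5,[310,170]),[.5,-.3,0]))
print(back(c,n([(500,60),(345,225)],5.5,[310,170]),.007))
E
```

```text
[ 0.50266923  0.10907507 -0.18425265] [[-0.2, 0.2], [-0.2, 0.6], [-0.1, 0.1], [1.2, 0.3], [0.6, -0.1], [0.3, -0.0], [0.4, 0.2], [-0.7, -0.8], [-0.5, -0.2], [-0.6, -0.4]]
guide y [-0.08549318] [-0.22023065  1.09786574]
guide y [-0.08514906] [-0.48672334  2.41614944]
red [ 0.42987226 -0.21739625 -0.01907306] [[ 0.70057447  0.36388748]
 [-0.72206035  0.66103733]
 [-0.88169401 -0.73600616]
 [ 0.90130707 -0.28835625]]
yellow [ 0.47996065 -0.34081729  0.1337178 ] [[ 1.34010527  0.53185094]
 [-0.79551255  0.62050318]
 [-1.10953057 -0.46189075]
 [ 0.67709992 -0.66095691]]
blue [ 0.58369437 -0.22712349  0.23967332] [[ 0.82493216  0.11884835]
 [-0.87066799  0.47969561]
 [-0.40068944  0.06209746]
 [ 0.42114426 -0.74168059]]
[[ 0.64848053 -0.43684545  0.007     ]
 [ 0.55232266 -0.34705634  0.007     ]]
```

Residuals are about 1 px, which fits the given sizes. The guide is at about 20 mm out. Next I'll write a row planner and go to the tab.

```bash
cat >> h.py <<'E'
BED=[.50267,.10908,-.18425]
def tool_on(T,xyz,pitch=0,yaw=0):
    """tool pose with TCP at xyz of frame T, pointing at -z; pitch = steeper than frame by pitch; yaw about frame z"""
    G=np.eye(4);G[:3,:3]=R.from_euler('z',yaw).as_matrix()@R.from_euler('y',-pitch).as_matrix()@np.diag([1,-1,-1.]);G[:3,3]=xyz;return T@G
def plan(targets,start=None,step=.052,rot=.16):
    import math
    if start is None:
        s=arm.state();T=np.eye(4);T[:3,:3]=R.from_rotvec(s['tcp_rot']).as_matrix();T[:3,3]=s['tool_pos']
        print('t',round(s['t'],2),'tcp',s['tool_pos'].round(4),'F',s['force'].round(1),'w',round(s['width'],4))
    else:T=start
    k=0
    for g in targets:
        rv=R.from_matrix(T[:3,:3].T@g[:3,:3]).as_rotvec();d=g[:3,3]-T[:3,3]
        N=max(math.ceil(np.linalg.norm(d)/step),math.ceil(np.linalg.norm(rv)/rot),1)
        while N>0:
            dd=T[:3,:3].T@(g[:3,3]-T[:3,3])/N;rv=R.from_matrix(T[:3,:3].T@g[:3,:3]).as_rotvec()/N
            dd,rv=dd.round(4),rv.round(3)
            print(k,','.join(f'"{n}":{v:g}' for n,v in zip(('tx','ty','tz','rx','ry','rz'),[*dd,*rv]) if v))
            T=T.copy();T[:3,3]=T[:3,3]+T[:3,:3]@dd;T[:3,:3]=T[:3,:3]@R.from_rotvec(rv).as_matrix();N-=1;k+=1
        print('--')
E
python3 - <<'E'
from h import *
B=Tbed(BED)
print(tf(B,[[.11,-.086,.052],[.16,-.068,0],[.172,-.068,0]]))
print(tool_on(B,[.11,-.086,.12])[:3,3])
mid=tool_on(B,[.11,-.086,.036]);mid[:3,3]=[.40,.27,.25]
plan([mid,tool_on(B,[.11,-.086,.10])])
E
```

```text
[[0.56491079 0.00999987 0.11224539]
 [0.63390501 0.01545177 0.08507786]
 [0.644682   0.01344333 0.0899587 ]]
[0.53772084 0.01506709 0.17436649]
t 0.15 tcp [0.1713 0.6006 0.2217] F [-0.4  0.5  0.3] w 0.0868
0 "tx":0.0388,"ty":0.0319,"tz":-0.0035,"rx":0.003,"ry":0.052,"rz":-0.011
1 "tx":0.0386,"ty":0.0323,"tz":-0.0016,"rx":0.003,"ry":0.052,"rz":-0.012
2 "tx":0.0383,"ty":0.0328,"tz":0.0004,"rx":0.003,"ry":0.052,"rz":-0.012
3 "tx":0.0378,"ty":0.0332,"tz":0.0022,"rx":0.002,"ry":0.052,"rz":-0.011
4 "tx":0.0372,"ty":0.0337,"tz":0.0041,"rx":0.003,"ry":0.053,"rz":-0.012
5 "tx":0.0366,"ty":0.0341,"tz":0.006,"rx":0.002,"ry":0.052,"rz":-0.011
6 "tx":0.0358,"ty":0.0345,"tz":0.0078,"rx":0.003,"ry":0.053,"rz":-0.012
7 "tx":0.035,"ty":0.035,"tz":0.0095,"rx":0.002,"ry":0.052,"rz":-0.011
--
8 "tx":0.0226,"ty":0.0376,"tz":0.0272
9 "tx":0.0226,"ty":0.0376,"tz":0.0272
10 "tx":0.0226,"ty":0.0375,"tz":0.0272
11 "tx":0.0226,"ty":0.0376,"tz":0.0272
12 "tx":0.0227,"ty":0.0375,"tz":0.0272
13 "tx":0.0226,"ty":0.0376,"tz":0.0272
--
```

>>> arm_command --moves '[{"tx": 0.039, "ty": 0.032, "tz": -0.0035, "rx": 0.003, "ry": 0.052, "rz": -0.011}, {"tx": 0.0386, "ty": 0.0323, "tz": -0.0016, "rx": 0.003, "ry": 0.052, "rz": -0.012}, {"tx": 0.0383, "ty": 0.0328, "tz": 0.0004, "rx": 0.003, "ry": 0.052, "rz": -0.012}, {"tx": 0.0378, "ty": 0.0332, "tz": 0.0022, "rx": 0.002, "ry": 0.052, "rz": -0.011}, {"tx": 0.0372, "ty": 0.0337, "tz": 0.0041, "rx": 0.003, "ry": 0.053, "rz": -0.012}]' --fingers 55

```text
t: 0.78
tool_pos: [0.3152, 0.3928, 0.2399]
tcp_rot: [3.074, -0.338, 0.407]
force: [0.7, -0.2, 0.4]
width: 0.0501
grip_force: 0.0
```

>>> arm_command --moves '[{"tx": 0.0366, "ty": 0.0341, "tz": 0.006, "rx": 0.002, "ry": 0.052, "rz": -0.011}, {"tx": 0.0358, "ty": 0.0345, "tz": 0.0078, "rx": 0.003, "ry": 0.053, "rz": -0.012}, {"tx": 0.035, "ty": 0.035, "tz": 0.0095, "rx": 0.002, "ry": 0.052, "rz": -0.011}, {"tx": 0.0226, "ty": 0.0376, "tz": 0.0272}, {"tx": 0.0226, "ty": 0.0376, "tz": 0.0272}]'

```text
validation failed for argument at $.mo...
```

>>> arm_command --moves '[{"tx": 0.0226, "ty": 0.0376, "tz": 0.0272}, {"tx": 0.0226, "ty": 0.0376, "tz": 0.0272}, {"tx": 0.0226, "ty": 0.0376, "tz": 0.0272}, {"tx": 0.0226, "ty": 0.0376, "tz": 0.0272}, {}]'

```text
validation failed for argument at $.mo...
```

Run:
```python
from h import *
B=Tbed(BED)
s=arm.state();im=arm.grab_frame("wrist");np.save("w1.npy",im)
c=cam('wrist',s)
P=np.array([(232,6,0),(232,-162,0),(118,-137,5),(58,-137,5),(-2,-137,5),(118,0,5),(58,0,5),(0,0,0),(95,-81,54),(125,-81,54),(125,-91,54),(95,-91,54)])/1e3
uv=proj(c,tf(B,P));print(uv.round())
a=im[:,:,::-1].copy()
a=cv2.resize(a,None,fx=1.4,fy=1.4,interpolation=cv2.INTER_CUBIC)
for u in uv: cv2.drawMarker(a,tuple(int(v) for v in (u+.5)*1.4),(0,0,255),cv2.MARKER_CROSS,8,1)
cv2.imwrite("pics/w1.png",a)
plan([tool_on(B,[.11,-.086,.036])])
```

```text
[[ 556. -340.]
 [ 772. -350.]
 [ 681. -157.]
 [ 654.  -75.]
 [ 630.   -4.]
 [ 529. -151.]
 [ 513.  -69.]
 [ 496.   -1.]
 [ 660. -145.]
 [ 676. -196.]
 [ 689. -196.]
 [ 672. -145.]]
t 0.82 tcp [0.3157 0.3872 0.2394] F [ 0.3 -3.9 -1.6] w 0.0494
0 "tx":0.0284,"ty":0.0313,"tz":0.0223,"rx":0.001,"ry":0.016,"rz":-0.004
1 "tx":0.0279,"ty":0.0314,"tz":0.0227,"rx":0.001,"ry":0.015,"rz":-0.004
2 "tx":0.0275,"ty":0.0316,"tz":0.0231,"rx":0.001,"ry":0.016,"rz":-0.003
3 "tx":0.027,"ty":0.0317,"tz":0.0235,"rx":0.001,"ry":0.015,"rz":-0.003
4 "tx":0.0265,"ty":0.0318,"tz":0.0239,"rx":0.001,"ry":0.016,"rz":-0.004
5 "tx":0.026,"ty":0.0319,"tz":0.0243,"rx":0.001,"ry":0.015,"rz":-0.003
6 "tx":0.0256,"ty":0.032,"tz":0.0246,"rx":0.001,"ry":0.016,"rz":-0.004
7 "tx":0.0251,"ty":0.0322,"tz":0.025,"rx":0.001,"ry":0.015,"rz":-0.003
8 "tx":0.0246,"ty":0.0323,"tz":0.0254,"rx":0.002,"ry":0.016,"rz":-0.004
9 "tx":0.024,"ty":0.0323,"tz":0.0257,"rx":0.001,"ry":0.015,"rz":-0.003
--
```

View pics/w1.png

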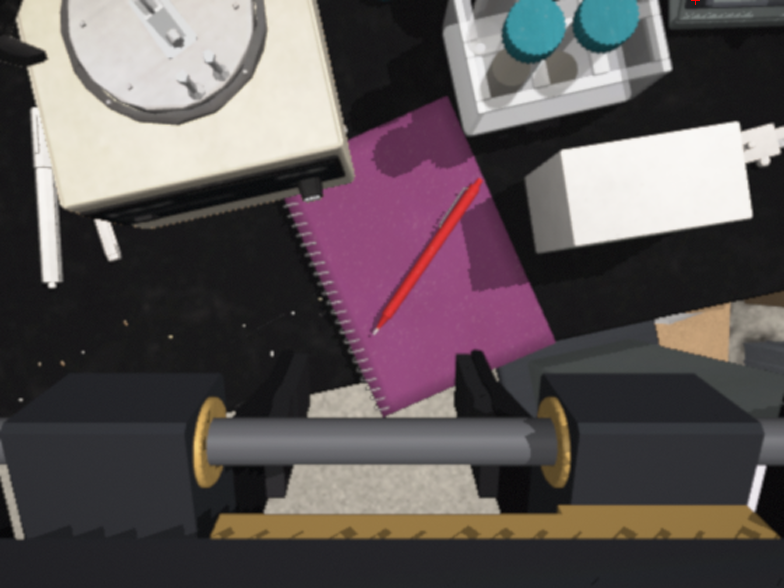

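The picture shows only the notebook, box and carton, because the last two moves were refused: rows need all six keys. I'll plan again with full rows.

```bash
sed -i "s/ if v))/))/" h.py
python3 - <<'E'
from h import *
B=Tbed(BED)
plan([tool_on(B,[.11,-.086,.10])],step=.06)
E
```

```text
t 0.82 tcp [0.3157 0.3872 0.2394] F [ 0.3 -3.9 -1.6] w 0.0494
0 "tx":0.0343,"ty":0.0393,"tz":0.02,"rx":0.001,"ry":0.019,"rz":-0.004
1 "tx":0.0337,"ty":0.0394,"tz":0.0206,"rx":0.001,"ry":0.019,"rz":-0.004
2 "tx":0.0332,"ty":0.0396,"tz":0.0212,"rx":0.002,"ry":0.02,"rz":-0.005
3 "tx":0.0326,"ty":0.0398,"tz":0.0218,"rx":0.001,"ry":0.019,"rz":-0.004
4 "tx":0.032,"ty":0.0399,"tz":0.0223,"rx":0.002,"ry":0.02,"rz":-0.005
5 "tx":0.0313,"ty":0.0401,"tz":0.0229,"rx":0.001,"ry":0.019,"rz":-0.004
6 "tx":0.0307,"ty":0.0402,"tz":0.0234,"rx":0.002,"ry":0.02,"rz":-0.005
7 "tx":0.0301,"ty":0.0405,"tz":0.024,"rx":0.001,"ry":0.019,"rz":-0.004
--
```

>>> arm_command --moves '[{"tx": 0.0343, "ty": 0.0393, "tz": 0.02, "rx": 0.001, "ry": 0.019, "rz": -0.004}, {"tx": 0.0337, "ty": 0.0394, "tz": 0.0206, "rx": 0.001, "ry": 0.019, "rz": -0.004}, {"tx": 0.0332, "ty": 0.0396, "tz": 0.0212, "rx": 0.002, "ry": 0.02, "rz": -0.005}, {"tx": 0.0326, "ty": 0.0398, "tz": 0.0218, "rx": 0.001, "ry": 0.019, "rz": -0.004}, {"tx": 0.032, "ty": 0.0399, "tz": 0.0223, "rx": 0.002, "ry": 0.02, "rz": -0.005}]'

```text
t: 1.45
tool_pos: [0.4595, 0.1602, 0.1864]
tcp_rot: [3.049, -0.3, 0.555]
force: [0.6, 0.7, -0.4]
width: 0.0478
grip_force: 0.0
```

>>> arm_command --moves '[{"tx": 0.0313, "ty": 0.0401, "tz": 0.0229, "rx": 0.001, "ry": 0.019, "rz": -0.004}, {"tx": 0.0307, "ty": 0.0402, "tz": 0.0234, "rx": 0.002, "ry": 0.02, "rz": -0.005}, {"tx": 0.0301, "ty": 0.0405, "tz": 0.024, "rx": 0.001, "ry": 0.019, "rz": -0.004}, {"tx": 0, "ty": 0, "tz": 0, "rx": 0, "ry": 0, "rz": 0}, {"tx": 0, "ty": 0, "tz": 0, "rx": 0, "ry": 0, "rz": 0}]'

```text
t: 2.08
tool_pos: [0.5456, 0.0216, 0.1543]
tcp_rot: [3.029, -0.279, 0.641]
force: [-0.4, 0.5, 0.6]
width: 0.0479
grip_force: 0.0
```

Run:
```python
from h import *
B=Tbed(BED)
s=arm.state();im=arm.grab_frame("wrist");np.save("w1.npy",im)
c=cam('wrist',s)
P=np.array([(232,6,0),(232,-162,0),(118,-137,5),(58,-137,5),(-2,-137,5),(118,0,5),(58,0,5),(0,0,0),(95,-81,54),(125,-81,54),(125,-91,54),(95,-91,54)])/1e3
uv=proj(c,tf(B,P));print(uv.round())
a=im[:,:,::-1].copy()
a=cv2.resize(a,None,fx=1.4,fy=1.4,interpolation=cv2.INTER_CUBIC)
for u in uv: cv2.drawMarker(a,tuple(int(v) for v in (u+.5)*1.4),(0,0,255),cv2.MARKER_CROSS,8,1)
cv2.imwrite("pics/w2.png",a)
plan([tool_on(B,[.11,-.086,.036])])
```

```text
[[141.  24.]
 [403.  24.]
 [354. 198.]
 [349. 273.]
 [345. 340.]
 [164. 198.]
 [170. 273.]
 [178. 334.]
 [277. 255.]
 [277. 207.]
 [294. 207.]
 [293. 255.]]
t 2.12 tcp [0.5456 0.0225 0.1546] F [-0.7 -0.3 -0.1] w 0.0478
0 "tx":0.0012,"ty":0.0045,"tz":0.0317,"rx":-0.003,"ry":0.001,"rz":0
1 "tx":0.0011,"ty":0.0045,"tz":0.0316,"rx":-0.003,"ry":0.001,"rz":0.001
--
```

View pics/w2.png

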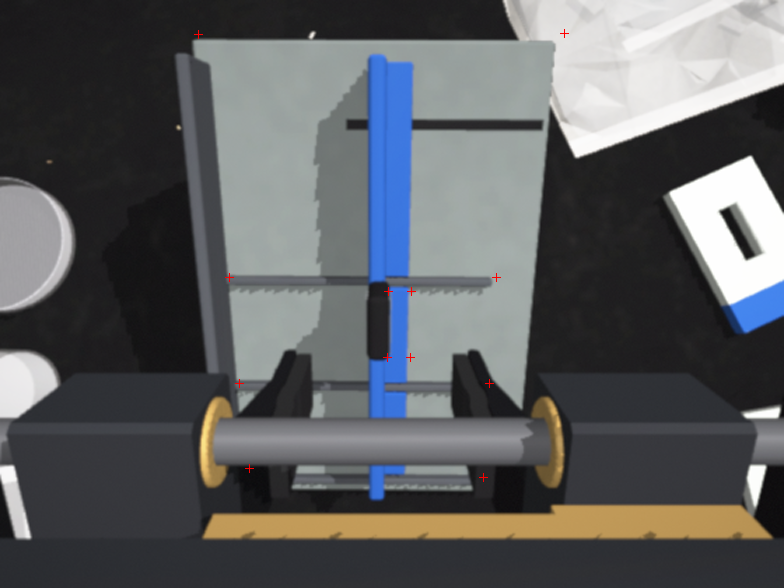

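The overlay matches to within a few px. The bed corners are at (194,40) and (554,41), and the top rib runs (230,280)–(492,281). The tab centre at (378,320) is left of my estimate, so the guide is only about 12 mm out. I'll refine the bed pose from this picture.

Run:
```python
from h import *
s=arm.state();c=cam('wrist',s)
n=lambda a:(np.array(a,float)+.5)/1.4-.5
uv=n([(194,40),(554,41),(230,280),(492,281),(239,385)])
P=np.array([(232,6,0),(232,-162,0),(118,0,5),(118,-137,5),(58,0,5)])/1e3
def mk(p):
    T=Tbed(p[:3]);T[2,3]+=p[3];return T
for f in (mk,Tbed):
    p,r=fit(c,f,P,uv,BED+([0] if f is mk else []));print(p,r.round(1).tolist())
    t=n([(369,55),(378,498),(378,320)]);
    for u,x,z in zip(t,(.222,.003,.11),(.028,.028,.054)):
        q=least_squares(lambda q:(proj(c,tf(f(p),[x,q[0],z]))-u).ravel(),[-.08]);print(q.x,q.fun)
```

```text
[ 0.50155044  0.11126655 -0.17732872 -0.00399755] [[1.5, 2.0], [1.2, -0.7], [-1.2, 0.5], [-0.8, -1.3], [-0.5, -0.0]]
[-0.07545683] [0.00286025 0.37103134]
[-0.07730711] [-0.00940402 -1.95695972]
[-0.07848245] [0.02931207 4.9541693 ]
[ 0.50064867  0.11160551 -0.18090231] [[0.1, -0.5], [4.2, -2.3], [-2.6, 1.0], [0.7, -0.2], [-1.9, 1.5]]
[-0.07505118] [-0.00751298 -1.71043675]
[-0.07755872] [0.00118525 1.12437906]
[-0.07840578] [0.01530321 6.57795863]
```

```bash
sed -i 's/^BED=.*/BED=[.5012,.1110,-.181]/' h.py
python3 - <<'E'
from h import *
B=Tbed(BED)
plan([tool_on(B,[.112,-.078,.036])])
plan([tool_on(B,[.112,-.138,.036]),tool_on(B,[.112,-.138,.13])],start=tool_on(B,[.112,-.078,.036]),step=.03)
E
```

```text
t 2.12 tcp [0.5456 0.0225 0.1546] F [-0.7 -0.3 -0.1] w 0.0478
0 "tx":0.0015,"ty":-0.0004,"tz":0.0314,"rx":-0.002,"ry":0.001,"rz":-0.001
1 "tx":0.0014,"ty":-0.0005,"tz":0.0314,"rx":-0.003,"ry":0.001,"rz":-0.001
--
0 "tx":-0,"ty":0.02,"tz":-0,"rx":0,"ry":0,"rz":0
1 "tx":-0,"ty":0.02,"tz":-0,"rx":0,"ry":0,"rz":0
2 "tx":-0,"ty":0.02,"tz":-0,"rx":0,"ry":0,"rz":0
--
3 "tx":0,"ty":-0,"tz":-0.0235,"rx":0,"ry":0,"rz":0
4 "tx":0,"ty":-0,"tz":-0.0235,"rx":0,"ry":0,"rz":0
5 "tx":-0,"ty":-0,"tz":-0.0235,"rx":0,"ry":0,"rz":0
6 "tx":-0,"ty":-0,"tz":-0.0235,"rx":0,"ry":0,"rz":0
--
```

>>> arm_command --moves '[{"tx": 0.0015, "ty": 0, "tz": 0.0314, "rx": -0.002, "ry": 0.001, "rz": -0.001}, {"tx": 0.0014, "ty": -0.001, "tz": 0.0314, "rx": -0.003, "ry": 0.001, "rz": -0.001}, {"tx": 0, "ty": 0, "tz": 0, "rx": 0, "ry": 0, "rz": 0}, {"tx": 0, "ty": 0, "tz": 0, "rx": 0, "ry": 0, "rz": 0}, {"tx": 0, "ty": 0, "tz": 0, "rx": 0, "ry": 0, "rz": 0}]'

```text
t: 2.75
tool_pos: [0.5743, 0.0198, 0.11]
tcp_rot: [3.02, -0.277, 0.635]
force: [0.2, -0.1, -0.6]
width: 0.0478
grip_force: 0.0
```

>>> arm_command --moves '[{"tx": 0, "ty": 0, "tz": 0, "rx": 0, "ry": 0, "rz": 0}, {"tx": 0, "ty": 0, "tz": 0, "rx": 0, "ry": 0, "rz": 0}, {"tx": 0, "ty": 0, "tz": 0, "rx": 0, "ry": 0, "rz": 0}, {"tx": 0, "ty": 0, "tz": 0, "rx": 0, "ry": 0, "rz": 0}, {"tx": 0, "ty": 0, "tz": 0, "rx": 0, "ry": 0, "rz": 0}]' --fingers 0

```text
t: 3.38
tool_pos: [0.574, 0.0184, 0.1086]
tcp_rot: [3.019, -0.279, 0.631]
force: [-0.6, -0.0, -0.2]
width: 0.0097
grip_force: 30.0
```

>>> arm_command --moves '[{"tx": 0, "ty": 0.015, "tz": 0, "rx": 0, "ry": 0, "rz": 0}, {"tx": 0, "ty": 0.015, "tz": 0, "rx": 0, "ry": 0, "rz": 0}, {"tx": 0, "ty": 0.015, "tz": 0, "rx": 0, "ry": 0, "rz": 0}, {"tx": 0, "ty": 0.015, "tz": 0, "rx": 0, "ry": 0, "rz": 0}, {"tx": 0, "ty": 0, "tz": 0, "rx": 0, "ry": 0, "rz": 0}]'

```text
t: 4.0
tool_pos: [0.5622, -0.041, 0.109]
tcp_rot: [3.021, -0.283, 0.605]
force: [17.5, -4.4, -28.2]
width: 0.0095
grip_force: 29.9
```

Run:
```python
from h import *
B=Tbed(BED)
s=arm.state();print(s['qpos'].round(3),(np.linalg.inv(B)@[*s['tool_pos'],1]).round(4))
print((B[:3,:3].T@R.from_rotvec(s['tcp_rot']).as_matrix()).round(3), (B[:3,:3].T@s['force']).round(1),s['ft_torque'])
```

```text
[ 0.148  0.233 -0.883  1.035 -0.16   0.232] [ 0.116  -0.1385  0.0458  1.    ]
[[ 1.    -0.003 -0.023]
 [-0.003 -1.    -0.013]
 [-0.023  0.013 -1.   ]] [  4.9  -1.2 -33.1] [-0.52756955 -1.0495792  -0.11661625]
```

>>> arm_command --moves '[{"tx": 0, "ty": 0, "tz": 0, "rx": 0, "ry": 0, "rz": 0}, {"tx": 0, "ty": 0, "tz": 0, "rx": 0, "ry": 0, "rz": 0}, {"tx": 0, "ty": 0, "tz": 0, "rx": 0, "ry": 0, "rz": 0}, {"tx": 0, "ty": 0, "tz": 0, "rx": 0, "ry": 0, "rz": 0}, {"tx": 0, "ty": 0, "tz": 0, "rx": 0, "ry": 0, "rz": 0}]' --fingers 45

```text
t: 4.62
tool_pos: [0.564, -0.0396, 0.1146]
tcp_rot: [3.02, -0.279, 0.621]
force: [0.7, 0.8, -0.0]
width: 0.0386
grip_force: 0.0
```

Joint 5 is at its limit (-0.16): the tool can't tilt out the full 24° here. I'll lift clear and gather states to fit the kinematics, so I can grip the plates with the tool pitched relative to them.

>>> arm_command --moves '[{"tx": 0, "ty": 0, "tz": -0.03, "rx": 0, "ry": 0, "rz": 0}, {"tx": 0, "ty": 0, "tz": -0.03, "rx": 0, "ry": 0, "rz": 0}, {"tx": 0, "ty": 0.01, "tz": -0.03, "rx": 0, "ry": -0.1, "rz": 0}, {"tx": 0, "ty": 0.02, "tz": 0, "rx": 0, "ry": -0.1, "rz": -0.03}, {"tx": 0, "ty": 0.04, "tz": 0, "rx": 0, "ry": -0.1, "rz": -0.03}]' --fingers 85

```text
t: 5.25
tool_pos: [0.5253, -0.1054, 0.1925]
tcp_rot: [3.09, -0.2, 0.191]
force: [1.1, -0.2, 0.4]
width: 0.0726
grip_force: 0.0
```

```bash
cat > log.py <<'E'
from h import *
import json,os
def log():
    s=arm.state();D=json.load(open('d.json')) if os.path.exists('d.json') else []
    D.append([s['qpos'].tolist(),s['tool_pos'].tolist(),s['tcp_rot'].tolist()]);json.dump(D,open('d.json','w'));return s
E
python3 - <<'E'
from log import *
json.dump([[[1.55160952,.385619709,.00660671531,-.000523717942,-1.19401568,-.258609108],[.17120233,.60045355,.22141035],[3.10904191,-.434944535,-.000340119617]]],open('d.json','w'))
s=log();print(s['qpos'].round(3))
s=arm.state();im=arm.grab_frame("wrist");cv2.imwrite("pics/w3.png",im[:,:,::-1])
D=np.array(json.load(open('d.json')))
B=Tbed(BED)
def fk(p,q):
    y0,h,a1,L2,e,L3,d6=p
    z=[0,0,1];y=[0,1,0];x=[1,0,0]
    E=lambda a,t:R.from_rotvec(np.array(a)*t)
    A=E(z,q[0]-y0);P=A.apply([a1,0,h]);A=A*E(y,q[1]);P=P+A.apply([0,0,L2]);A=A*E(y,-q[2]);P=P+A.apply([L3,0,e])
    A=A*E(x,q[3])*E(y,-q[4]);P=P+A.apply([d6,0,0]);return P,A*E(x,q[5])
for s4 in(1,):
    r=least_squares(lambda p:np.concatenate([fk(p,q)[0]-t for q,t,_ in D]+[fk(p,q)[1].apply([1,0,0])-R.from_rotvec(w).apply([0,0,1]) for q,t,w in D]+[.01*(p[1:]-[.3,.0,.3,.0,.3,.2])]),[.258,.3,0,.3,0,.3,.2])
    print(r.x.round(4),r.cost,r.fun[:12].round(3))
plan([tool_on(Tflat([.42987-.012,-.2174,-.019]),[0,0,.13])],step=.055)
E
```

```text
[ 0.142  0.195 -0.38   0.082 -0.885  1.251]Traceback (most recent call last):
  File "<stdin>", line 5, in <module>
ValueError: setting an array element with a sequence. The requested array has an inhomogeneous shape after 2 dimensions. The detected shape was (2, 3) + inhomogeneous part.
```

View pics/w3.png

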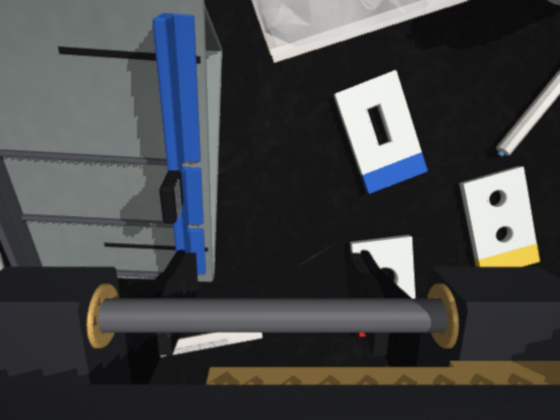

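The guide is out at the bed's right edge, with its tab at about (172,195). The plates are undisturbed.

```bash
cat >> log.py <<'E'
def fk(p,q):
    y0,h,a1,L2,e,L3,d6=p
    E=lambda a,t:R.from_rotvec(np.array(a)*t)
    z=[0,0,1];y=[0,1,0];x=[1,0,0]
    A=E(z,q[0]-y0);P=A.apply([a1,0,h]);A=A*E(y,q[1]);P=P+A.apply([0,0,L2]);A=A*E(y,-q[2]);P=P+A.apply([L3,0,e])
    A=A*E(x,q[3])*E(y,-q[4]);P=P+A.apply([d6,0,0]);return P,A*E(x,q[5])
def kfit():
    D=json.load(open('d.json'))
    r=least_squares(lambda p:np.concatenate([fk(p,q)[0]-t for q,t,_ in D]+[fk(p,q)[1].apply([1,0,0])-R.from_rotvec(w).apply([0,0,1]) for q,t,w in D]+[.003*(p[1:]-[.3,.0,.3,.0,.3,.2])]),[.258,.3,0,.3,0,.3,.2])
    return r.x,r.fun[:6*len(D)]
E
python3 - <<'E'
from log import *
log()
p,f=kfit();print(p.round(3),abs(f).max(),f.round(3))
plan([tool_on(Tflat([.42987-.012,-.2174,-.019]),[0,0,.13])],step=.055)
E
```

```text
[ 0.314  0.029  0.368  0.152 -0.077  0.244 -0.214] 0.09047150382926941 [ 0.033 -0.011  0.     0.     0.    -0.    -0.    -0.     0.     0.
 -0.     0.     0.001  0.09   0.     0.002  0.09  -0.   ]
t 5.3 tcp [ 0.5266 -0.1091  0.1927] F [ 3.9 -2.4  2.1] w 0.0729
0 "tx":-0.0252,"ty":0.03,"tz":0.0136,"rx":0.01,"ry":-0.03,"rz":-0.028
1 "tx":-0.0256,"ty":0.0294,"tz":0.0141,"rx":0.01,"ry":-0.031,"rz":-0.029
2 "tx":-0.026,"ty":0.0288,"tz":0.0146,"rx":0.009,"ry":-0.03,"rz":-0.028
3 "tx":-0.0263,"ty":0.0281,"tz":0.0151,"rx":0.01,"ry":-0.031,"rz":-0.029
--
```

```bash
sed -i "s/y0,h,a1,L2,e,L3,d6=p/y0,h,a1,L2,e,L3,d6,l=p/; s/apply(\[L3,0,e\])/apply([L3,l,e])/; s/\[.3,.0,.3,.0,.3,.2\]/[.3,.0,.3,.0,.3,.2,-.16]/; s/\[.258,.3,0,.3,0,.3,.2\]/[0,.3,0,.3,0,.3,.2,-.16]/" log.py
python3 - <<'E'
from log import *
p,f=kfit();print(p.round(3),abs(f).max())
E
```

```text
[ 1.033 -0.576  0.824 -0.713 -0.037 -0.106 -1.454  0.436] 0.001321983947214278
```

>>> arm_command --moves '[{"tx": -0.0252, "ty": 0.03, "tz": 0.0136, "rx": 0.01, "ry": -0.03, "rz": -0.028}, {"tx": -0.0256, "ty": 0.0294, "tz": 0.0141, "rx": 0.01, "ry": -0.031, "rz": -0.029}, {"tx": -0.026, "ty": 0.0288, "tz": 0.0146, "rx": 0.009, "ry": -0.03, "rz": -0.028}, {"tx": -0.0263, "ty": 0.0281, "tz": 0.0151, "rx": 0.01, "ry": -0.031, "rz": -0.029}, {"tx": 0, "ty": 0, "tz": 0, "rx": 0, "ry": 0, "rz": 0}]'

```text
t: 5.92
tool_pos: [0.4135, -0.2156, 0.1272]
tcp_rot: [3.141, -0.036, -0.003]
force: [0.1, 0.1, 0.1]
width: 0.0738
grip_force: 0.0
```

Run:
```python
from log import *
s=log();p,f=kfit();print(s['tool_pos'],p.round(3),abs(f).max())
def ik(T,q0):
    g=R.from_matrix(T[:3,:3])
    r=least_squares(lambda q:np.r_[(fk(p,q)[0]-T[:3,3])*5,fk(p,q)[1].apply([1,0,0])-g.apply([0,0,1])],q0);return r.x,abs(r.fun).max()
B=Tbed(BED)
for nm,x,pl in(('red',.162,0),('yel',.102,.133),('blue',.042,.133)):
  for beta in(0,5,8,12,16,20):   # tool tilt out from vertical, deg
    T=tool_on(B,[x,-.066,.008],pitch=np.radians(beta-24))
    q,e=ik(T,s['qpos'][:6]);print(nm,beta,q[:5].round(2),round(e,4))
```

```text
[ 0.41353909 -0.21562826  0.12717527] [ 0.826  0.464  0.209  0.009 -0.126  0.392 -0.024  0.264] 0.051607095196317454
red 0 [ 0.36  2.42  1.88 -0.03 -1.07] 0.3924
red 5 [ 0.36  2.42  1.88  0.   -0.99] 0.3972
red 8 [ 0.36  2.42  1.88  0.02 -0.94] 0.4009
red 12 [ 0.36  2.41  1.88  0.05 -0.87] 0.4056
red 16 [ 0.36  2.41  1.88  0.08 -0.8 ] 0.4101
red 20 [ 0.36  2.41  1.88  0.11 -0.74] 0.4142
yel 0 [ 0.35  2.54  1.88 -0.02 -0.94] 0.3652
yel 5 [ 0.35  2.53  1.88  0.01 -0.86] 0.3693
yel 8 [ 0.35  2.53  1.88  0.03 -0.81] 0.3715
yel 12 [ 0.35  2.53  1.88  0.07 -0.75] 0.3739
yel 16 [ 0.35  2.53  1.88  0.11 -0.68] 0.376
yel 20 [ 0.35  2.52  1.88  0.15 -0.62] 0.3775
blue 0 [ 0.32  2.66  1.88 -0.02 -0.81] 0.3522
blue 5 [ 0.32  2.66  1.88  0.02 -0.73] 0.3559
blue 8 [ 0.32  2.66  1.88  0.05 -0.68] 0.3577
blue 12 [ 0.32  2.65  1.88  0.09 -0.62] 0.3598
blue 16 [ 0.32  2.65  1.88  0.14 -0.55] 0.3613
blue 20 [ 0.32  2.65  1.88  0.21 -0.49] 0.3623
```

Run:
```python
from log import *
D=json.load(open('d.json'))
for q,t,w in D:
    Rm=R.from_rotvec(w).as_matrix()
    print(np.round(q,3),np.round(t,4),'z',Rm[:,2].round(3),'x',Rm[:,0].round(3),'az',round(np.arctan2(t[1],t[0]),3), 'sum',round(q[1]-q[2]-q[4],3))
best=None
rng=np.random.default_rng(0)
for k in range(60):
    x0=np.array([rng.uniform(-.5,.5),.35,0,.35,0,.35,.2,rng.uniform(-.2,.2)])
    def res(p):
        return np.concatenate([fk(p,q)[0]-t for q,t,_ in D]+[.3*(fk(p,q)[1].apply([1,0,0])-R.from_rotvec(w).apply([0,0,1])) for q,t,w in D]+[.01*(p-[0,.35,0,.35,0,.35,.2,0])])
    r=least_squares(res,x0)
    if best is None or r.cost<best.cost:best=r
print(best.x.round(3),best.fun.round(3))
```

```text
[ 1.552e+00  3.860e-01  7.000e-03 -1.000e-03 -1.194e+00 -2.590e-01] [0.1712 0.6005 0.2214] z [-0.001 -0.002 -1.   ] x [ 0.962 -0.274  0.   ] az 1.293 sum 1.573
[ 0.142  0.195 -0.38   0.082 -0.885  1.251] [ 0.5253 -0.1054  0.1925] z [ 0.12  -0.047 -0.992] x [ 0.984 -0.126  0.125] az -0.198 sum 1.46
[ 0.134  0.199 -0.374  0.082 -0.888  1.256] [ 0.5266 -0.1091  0.1927] z [ 0.118 -0.048 -0.992] x [ 0.984 -0.129  0.123] az -0.204 sum 1.461
[-1.300e-01  2.170e-01 -5.050e-01  1.000e-03 -8.500e-01  1.677e+00] [ 0.4135 -0.2156  0.1272] z [-0.002 -0.001 -1.   ] x [ 1.    -0.023 -0.002] az -0.481 sum 1.572
[ 0.137  0.401  0.198  0.182 -0.173  0.453  0.009 -0.098] [ 0.022 -0.     0.011 -0.005  0.011 -0.013 -0.005  0.01  -0.013  0.007
 -0.001  0.014  0.    -0.     0.    -0.002  0.033 -0.    -0.002  0.033
 -0.     0.     0.001  0.     0.001  0.001  0.002 -0.002 -0.002  0.001
 -0.002 -0.001]
```

```bash
sed -i "s/E(x,q\[3\])/E(x,-q[3])/" log.py
cat >> log.py <<'E'
def kfit():
    D=json.load(open('d.json'))
    r=least_squares(lambda p:np.concatenate([fk(p,q)[0]-t for q,t,_ in D]+[.3*(fk(p,q)[1].apply([1,0,0])-R.from_rotvec(w).apply([0,0,1])) for q,t,w in D]+[.0005*(p-[0,.3,0,.35,0,.35,.2,-.16])]),[0,.3,0,.35,0,.35,.2,-.16])
    return r.x,r.fun[:6*len(D)]
def ik(p,T,q0):
    g=R.from_matrix(T[:3,:3])
    r=least_squares(lambda q:np.r_[(fk(p,q)[0]-T[:3,3])*5,fk(p,q)[1].apply([1,0,0])-g.apply([0,0,1])],q0);return r.x,abs(r.fun).max()
E
python3 - <<'E'
from log import *
s=log();p,f=kfit();print(p.round(3),abs(f).max())
B=Tbed(BED)
for nm,x in(('red',.162),('yel',.102),('blue',.042)):
  for beta in(0,8,12,16,20,24):
    T=tool_on(B,[x,-.066,.008],pitch=np.radians(beta-24))
    q,e=ik(p,T,s['qpos'][:6]);print(nm,beta,q[:5].round(2),round(e,4))
E
```

```text
[-0.007  0.152 -0.035  0.637  0.037  0.416  0.397 -0.161] 0.004613166079267539
red 0 [ 0.28  0.48 -0.18  0.   -0.91] 0.0
red 8 [ 0.33  0.41 -0.32  0.1  -0.72] 0.0
red 12 [ 0.35  0.38 -0.38  0.18 -0.63] 0.0
red 16 [ 0.38  0.35 -0.45  0.29 -0.55] 0.0
red 20 [ 0.41  0.33 -0.52  0.44 -0.47] 0.0
red 24 [ 0.44  0.31 -0.59  0.65 -0.4 ] 0.0
yel 0 [ 0.33  0.43 -0.34 -0.   -0.8 ] 0.0
yel 8 [ 0.38  0.37 -0.47  0.13 -0.62] 0.0
yel 12 [ 0.41  0.34 -0.53  0.23 -0.53] 0.0
yel 16 [ 0.45  0.31 -0.6   0.38 -0.46] 0.0
yel 20 [ 0.48  0.29 -0.67  0.59 -0.39] 0.0
yel 24 [ 0.52  0.28 -0.73  0.87 -0.35] 0.0
blue 0 [ 0.38  0.39 -0.49  0.   -0.68] 0.0
blue 8 [ 0.45  0.33 -0.62  0.17 -0.51] 0.0
blue 12 [ 0.48  0.3  -0.68  0.31 -0.44] 0.0
blue 16 [ 0.53  0.28 -0.75  0.52 -0.37] 0.0
blue 20 [ 0.57  0.27 -0.81  0.81 -0.33] 0.0
blue 24 [ 0.63  0.25 -0.88  1.15 -0.33] 0.0
```

The kinematic model now fits to about 4 mm. Near-vertical placing has a safe joint 5, so I'll pick the plates with the tool pitched back (10° for red, 18° for the others). First a cross-check of the plate positions against the last wrist picture.

Run:
```python
from log import *
D=json.load(open('d.json'))
for k in(1,):
    c=cam('wrist',dict(tool_pos=np.array(D[k][1]),tcp_rot=np.array(D[k][2])))
    L=np.array([(50,30,8),(50,-30,8),(-50,-30,8),(-50,30,8)])/1e3
    print('blue',*fit(c,Tflat,L,[(335,94),(396,70),(427,172),(369,193)],[.58,-.22,.24]))
    print('red far',back(c,[(352,240),(412,236)],.008)); print('yel far',back(c,[(461,184),(523,167)],.008))
c2=Tflat([.42987,-.2174,-.019]);print('red top-cam far',tf(c2,[[.05,.03,.008],[.05,-.03,.008]]))
print('yel top-cam far',tf(Tflat([.47996,-.34082,.1337]),[[.05,.03,.008],[.05,-.03,.008]]))
print('blue mean of rect: see above')
D.append([[.148,.233,-.883,1.035,-.16,.232],[.5622,-.041,.109],[3.021,-.283,.605]]);json.dump(D,open('d.json','w'))
p,f=kfit();print(p.round(3),abs(f).max())
s=arm.state();B=Tbed(BED)
for nm,x,b in(('red',.162,14),('yel',.102,13.6),('blue',.042,13.6)):
    T=tool_on(B,[x,-.066,.008],pitch=np.radians(b-24))
    q,e=ik(p,T,s['qpos'][:6]);print(nm,q[:5].round(2),round(e,4))
red=Tflat([.42987,-.2174,-.019])
pt=-np.radians(10)
plan([tool_on(red,[-.012,0,.03],pitch=pt),tool_on(red,[-.012,0,.0035],pitch=pt)])
```

```text
blue [ 0.58102901 -0.22420203  0.23124327] [[ 0.25033142 -0.08449605]
 [-0.00191965  0.25929045]
 [-0.07220378 -0.67198543]
 [-0.18533829  0.40244458]]
red far [[ 0.48120556 -0.18552734  0.008     ]
 [ 0.47680329 -0.24579108  0.008     ]]
yel far [[ 0.52228975 -0.29765383  0.008     ]
 [ 0.53063271 -0.35957731  0.008     ]]
red top-cam far [[ 0.48043094 -0.18835536  0.008     ]
 [ 0.47929101 -0.24834453  0.008     ]]
yel top-cam far [[ 0.52551471 -0.30442263  0.008     ]
 [ 0.53351283 -0.36388716  0.008     ]]
blue mean of rect: see above
[-0.111 -0.033  0.041  0.712  0.063  0.263  0.388 -0.198] 0.06939997612507792
red [ 0.33  0.36 -0.54  0.3  -0.5 ] 0.0
yel [ 0.4   0.32 -0.74  0.43 -0.36] 0.0
blue [ 0.49  0.29 -0.95  0.8  -0.23] 0.0
t 5.92 tcp [ 0.4135 -0.2156  0.1272] F [0.1 0.1 0.1] w 0.0738
0 "tx":0.0023,"ty":0.0007,"tz":0.0486,"rx":0,"ry":-0.086,"rz":-0.002
1 "tx":0.0064,"ty":0.0007,"tz":0.0482,"rx":0,"ry":-0.087,"rz":-0.002
--
2 "tx":0.0046,"ty":-0,"tz":0.0261,"rx":0,"ry":0,"rz":-0
--
```

>>> arm_command --moves '[{"tx": 0.002, "ty": 0, "tz": 0.0486, "rx": 0, "ry": -0.087, "rz": -0.002}, {"tx": 0.0064, "ty": 0, "tz": 0.0482, "rx": 0, "ry": -0.087, "rz": -0.002}, {"tx": 0.0025, "ty": 0, "tz": 0.013, "rx": 0, "ry": 0, "rz": 0}, {"tx": 0.0021, "ty": 0, "tz": 0.013, "rx": 0, "ry": 0, "rz": 0}, {"tx": 0, "ty": 0, "tz": 0, "rx": 0, "ry": 0, "rz": 0}]'

```text
t: 6.55
tool_pos: [0.4201, -0.2148, 0.0055]
tcp_rot: [-3.13, 0.024, 0.269]
force: [-1.1, 0.1, -0.4]
width: 0.0743
grip_force: 0.0
```

Run:
```python
from log import *
D=json.load(open('d.json'));D.pop();json.dump(D,open('d.json','w'))
s=log();print(s['qpos'].round(3));p,f=kfit();print(p.round(3),abs(f).max())
red=Tflat([.4295,-.2162,-.019]);pt=-np.radians(10)
plan([tool_on(red,[-.012,0,.0035],pitch=pt)])
```

```text
[-0.115  0.484 -0.518  0.027 -0.739  1.649]
[-0.006  0.182 -0.011  0.598  0.015  0.414  0.372 -0.161] 0.005320719198693535
t 6.55 tcp [ 0.4201 -0.2148  0.0055] F [-1.1  0.1 -0.4] w 0.0743
0 "tx":-0.0022,"ty":0.0012,"tz":0.0024,"rx":0.002,"ry":-0.003,"rz":0.003
--
```

>>> arm_command --moves '[{"tx": -0.002, "ty": 0.001, "tz": 0.002, "rx": 0, "ry": 0, "rz": 0}, {"tx": 0, "ty": 0, "tz": 0, "rx": 0, "ry": 0, "rz": 0}, {"tx": 0, "ty": 0, "tz": 0, "rx": 0, "ry": 0, "rz": 0}, {"tx": 0, "ty": 0, "tz": 0, "rx": 0, "ry": 0, "rz": 0}, {"tx": 0, "ty": 0, "tz": 0, "rx": 0, "ry": 0, "rz": 0}]' --fingers 0

```text
t: 7.18
tool_pos: [0.4182, -0.216, 0.0042]
tcp_rot: [3.13, -0.024, -0.27]
force: [-1.8, 0.6, 6.8]
width: 0.0591
grip_force: 30.0
```

Run:
```python
from log import *
s=log();p,f=kfit();print(s['width'],s['tool_pos'].round(4))
def Tn(s):
    T=np.eye(4);T[:3,:3]=R.from_rotvec(s['tcp_rot']).as_matrix();T[:3,3]=s['tool_pos'];return T
# plate in tool: plate lies flat on bench, squared to pads
B=Tbed(BED)
R0=Tn(s)
ax=R0[:3,1];yaw=np.arctan2(ax[0],-ax[1]);print('yaw',yaw)
G=np.linalg.inv(R0)@Tflat([.4295,-.2162,yaw]);print(G.round(4).tolist())
# keep y centred
G[1,3]=0;np.save('Gred.npy',G)
def place(x,y,z,pl):
    Q=np.eye(4);Q[:3,:3]=R.from_euler('y',-pl).as_matrix();Q[:3,3]=[x,y,z]   # low edge point
    Q2=np.eye(4);Q2[0,3]=.05
    return B@Q@Q2@np.linalg.inv(G)
up=R0.copy();up[2,3]=.16
above=place(.126,-.066,.07,0);near=place(.125,-.066,.006,0)
for T in(above,near):print(T[:3,3].round(3),ik(p,T,s['qpos'])[0][:5].round(2))
plan([up,above,near],step=.058)
```

```text
0.05911120134371912 [ 0.4182 -0.216   0.0042]
yaw -0.015176862942388845
[[0.9853, -0.0002, -0.171, 0.0119], [-0.0, -1.0, 0.0014, 0.0], [-0.171, -0.0014, -0.9853, 0.0022], [0.0, 0.0, 0.0, 1.0]]
[0.608 0.024 0.155] [ 0.39  0.28 -0.37  0.21 -0.72]
[0.632 0.02  0.096] [ 0.36  0.39 -0.39  0.23 -0.59]
t 7.17 tcp [ 0.4182 -0.216   0.0042] F [-1.8  0.6  6.8] w 0.0591
0 "tx":-0.0089,"ty":0.0001,"tz":-0.0512,"rx":0,"ry":0,"rz":0
1 "tx":-0.0089,"ty":0.0001,"tz":-0.0511,"rx":0,"ry":0,"rz":0
2 "tx":-0.0088,"ty":0,"tz":-0.0512,"rx":0,"ry":0,"rz":0
--
3 "tx":0.0306,"ty":-0.0405,"tz":-0.0045,"rx":-0.001,"ry":0.07,"rz":0.028
4 "tx":0.0297,"ty":-0.0414,"tz":-0.0024,"rx":-0.001,"ry":0.07,"rz":0.028
5 "tx":0.0287,"ty":-0.0422,"tz":-0.0004,"rx":-0.001,"ry":0.069,"rz":0.028
6 "tx":0.0274,"ty":-0.043,"tz":0.0015,"rx":-0.001,"ry":0.07,"rz":0.028
7 "tx":0.0261,"ty":-0.0438,"tz":0.0033,"rx":-0.001,"ry":0.069,"rz":0.028
8 "tx":0.0245,"ty":-0.0444,"tz":0.005,"rx":-0.001,"ry":0.07,"rz":0.027
--
9 "tx":0.005,"ty":-0.0001,"tz":0.0316,"rx":-0,"ry":-0,"rz":0
10 "tx":0.005,"ty":-0,"tz":0.0316,"rx":-0,"ry":-0,"rz":0
--
```

>>> arm_command --moves '[{"tx": -0.009, "ty": 0, "tz": -0.0512, "rx": 0, "ry": 0, "rz": 0}, {"tx": -0.009, "ty": 0, "tz": -0.0512, "rx": 0, "ry": 0, "rz": 0}, {"tx": -0.009, "ty": 0, "tz": -0.0512, "rx": 0, "ry": 0, "rz": 0}, {"tx": 0.0306, "ty": -0.0405, "tz": -0.0045, "rx": -0.001, "ry": 0.07, "rz": 0.028}, {"tx": 0.0297, "ty": -0.0414, "tz": -0.0024, "rx": -0.001, "ry": 0.07, "rz": 0.028}]'

```text
t: 7.8
tool_pos: [0.4819, -0.1349, 0.1585]
tcp_rot: [3.132, -0.116, -0.043]
force: [0.8, -0.4, -1.8]
width: 0.0593
grip_force: 30.0
```

>>> arm_command --moves '[{"tx": 0.0287, "ty": -0.0422, "tz": -0.0004, "rx": -0.001, "ry": 0.069, "rz": 0.028}, {"tx": 0.0274, "ty": -0.043, "tz": 0.0015, "rx": -0.001, "ry": 0.07, "rz": 0.028}, {"tx": 0.0261, "ty": -0.0438, "tz": 0.0033, "rx": -0.001, "ry": 0.069, "rz": 0.028}, {"tx": 0.0245, "ty": -0.0444, "tz": 0.005, "rx": -0.001, "ry": 0.07, "rz": 0.027}, {"tx": 0, "ty": 0, "tz": 0, "rx": 0, "ry": 0, "rz": 0}]'

```text
t: 8.43
tool_pos: [0.6074, 0.0271, 0.1532]
tcp_rot: [3.083, -0.273, 0.382]
force: [-0.7, -0.3, -1.4]
width: 0.0587
grip_force: 30.0
```

>>> arm_command --moves '[{"tx": 0.005, "ty": 0, "tz": 0.025, "rx": 0, "ry": 0, "rz": 0}, {"tx": 0.002, "ty": 0, "tz": 0.01, "rx": 0, "ry": 0, "rz": 0}, {"tx": 0, "ty": 0, "tz": 0, "rx": 0, "ry": 0, "rz": 0}, {"tx": 0, "ty": 0, "tz": 0, "rx": 0, "ry": 0, "rz": 0}, {"tx": 0, "ty": 0, "tz": 0, "rx": 0, "ry": 0, "rz": 0}]'

```text
t: 9.05
tool_pos: [0.6224, 0.0218, 0.1225]
tcp_rot: [3.082, -0.28, 0.384]
force: [-0.4, 0.2, -0.6]
width: 0.0589
grip_force: 30.0
```

```bash
cat >> log.py <<'E'
def Tn(s):
    T=np.eye(4);T[:3,:3]=R.from_rotvec(s['tcp_rot']).as_matrix();T[:3,3]=s['tool_pos'];return T
def inbed(s,G,B):
    T=np.linalg.inv(B)@Tn(s)@G
    print('low edge in bed',tf(T,[-.05,0,0])[0].round(4),'pitch',round(np.arctan2(T[2,0],T[0,0]),4),'yaw',round(np.arctan2(T[1,0],T[0,0]),4),'roll',round(T[2,1],4))
    return T
def place(B,G,x,y,z,pl):
    Q=np.eye(4);Q[:3,:3]=R.from_euler('y',-pl).as_matrix();Q[:3,3]=[x,y,z]
    Q2=np.eye(4);Q2[0,3]=.05
    return B@Q@Q2@np.linalg.inv(G)
E
python3 - <<'E'
from log import *
s=log();p,f=kfit();print(s['qpos'].round(2),p.round(3),abs(f).max());G=np.load('Gred.npy');B=Tbed(BED);inbed(s,G,B)
im=arm.grab_frame("wrist");np.save('w4.npy',im)
a=im[:,:,::-1].copy();c=cam('wrist',s)
P=np.array([(232,6,0),(232,-162,0),(118,-137,5),(118,0,5)])/1e3
uv=proj(c,tf(B,P));uv=np.r_[uv,proj(c,tf(Tn(s)@G,np.array([(50,30,8),(50,-30,8)])/1e3))]
print(uv.round())
for u in uv: cv2.drawMarker(a,tuple(int(round(v)) for v in u),(0,0,255),cv2.MARKER_CROSS,8,1)
cv2.imwrite("pics/w4.png",cv2.resize(a,None,fx=1.4,fy=1.4,interpolation=cv2.INTER_CUBIC))
plan([place(B,G,.125,-.066,.004,0)])
E
```

```text
[ 0.35  0.36 -0.41  0.23 -0.59  0.86] [-0.027  0.185 -0.009  0.599  0.015  0.407  0.378 -0.17 ] 0.01728948818807366
low edge in bed [ 0.1266 -0.0659  0.0344] pitch 0.0009 yaw -0.0003 roll 0.0009
[[126. 111.]
 [465. 111.]
 [386. 299.]
 [166. 299.]
 [196. 147.]
 [346. 146.]]
t 9.1 tcp [0.6223 0.0218 0.1225] F [ 1.  0. -0.] w 0.0593
0 "tx":0.0037,"ty":0.0001,"tz":0.0302,"rx":-0.001,"ry":-0.001,"rz":-0
--
```

View pics/w4.png

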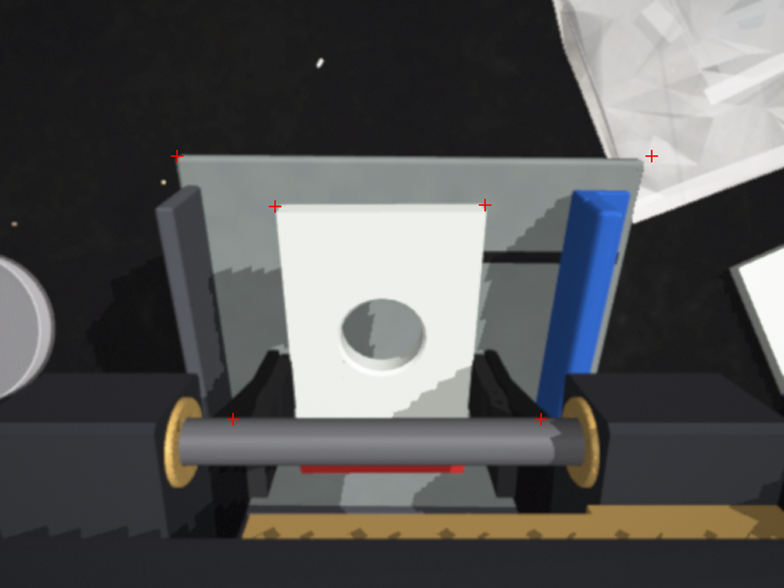

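The plate is held as predicted: its top corners are at (277,206) and (486,205), the bed's far edge is at row 157 and the guide is well to the right. Going down until contact.

>>> arm_command --moves '[{"tx": 0.002, "ty": 0, "tz": 0.015, "rx": 0, "ry": 0, "rz": 0}, {"tx": 0.0015, "ty": 0, "tz": 0.0135, "rx": 0, "ry": 0, "rz": 0}, {"tx": 0, "ty": 0, "tz": 0, "rx": 0, "ry": 0, "rz": 0}, {"tx": 0, "ty": 0, "tz": 0, "rx": 0, "ry": 0, "rz": 0}, {"tx": 0, "ty": 0, "tz": 0, "rx": 0, "ry": 0, "rz": 0}]'

```text
t: 9.72
tool_pos: [0.6325, 0.0201, 0.0952]
tcp_rot: [3.082, -0.28, 0.383]
force: [-0.1, 0.7, -0.6]
width: 0.0587
grip_force: 30.0
```

>>> arm_command --moves '[{"tx": 0.0002, "ty": 0, "tz": 0.001, "rx": 0, "ry": 0, "rz": 0}, {"tx": 0.0002, "ty": 0, "tz": 0.001, "rx": 0, "ry": 0, "rz": 0}, {"tx": 0, "ty": 0, "tz": 0.001, "rx": 0, "ry": 0, "rz": 0}, {"tx": 0, "ty": 0, "tz": 0, "rx": 0, "ry": 0, "rz": 0}, {"tx": 0, "ty": 0, "tz": 0, "rx": 0, "ry": 0, "rz": 0}]'

```text
t: 10.35
tool_pos: [0.6334, 0.0198, 0.0921]
tcp_rot: [3.082, -0.28, 0.382]
force: [-0.7, 0.0, -1.3]
width: 0.0595
grip_force: 30.0
```

Run:
```python
from log import *
s=log();inbed(s,np.load('Gred.npy'),Tbed(BED));print(s['force'],s['ft_torque'])
```

```text
low edge in bed [ 0.1245 -0.066   0.002 ] pitch -0.0003 yaw 0.0002 roll 0.0004
[-0.74079285  0.02441148 -1.25911115] [ 0.09453579  0.46677211 -0.05826156]
```

>>> arm_command --moves '[{"tx": 0.0002, "ty": 0, "tz": 0.001, "rx": 0, "ry": 0, "rz": 0}, {"tx": 0, "ty": 0, "tz": 0, "rx": 0, "ry": 0, "rz": 0}, {"tx": 0.0002, "ty": 0, "tz": 0.001, "rx": 0, "ry": 0, "rz": 0}, {"tx": 0, "ty": 0, "tz": 0, "rx": 0, "ry": 0, "rz": 0}, {"tx": 0, "ty": 0, "tz": 0, "rx": 0, "ry": 0, "rz": 0}]'

```text
t: 10.98
tool_pos: [0.6344, 0.0196, 0.0903]
tcp_rot: [3.082, -0.28, 0.382]
force: [-0.6, -0.2, 0.3]
width: 0.0594
grip_force: 30.0
```

>>> arm_command --moves '[{"tx": 0.0002, "ty": 0, "tz": 0.001, "rx": 0, "ry": 0, "rz": 0}, {"tx": 0, "ty": 0, "tz": 0, "rx": 0, "ry": 0, "rz": 0}, {"tx": 0.0002, "ty": 0, "tz": 0.001, "rx": 0, "ry": 0, "rz": 0}, {"tx": 0, "ty": 0, "tz": 0, "rx": 0, "ry": 0, "rz": 0}, {"tx": 0, "ty": 0, "tz": 0, "rx": 0, "ry": 0, "rz": 0}]'

```text
t: 11.6
tool_pos: [0.6345, 0.0196, 0.0901]
tcp_rot: [3.082, -0.28, 0.382]
force: [-8.8, 2.3, 11.1]
width: 0.0591
grip_force: 30.0
```

Contact is at bed z≈0, as expected. I'll relieve the pressure, nudge toward the rib, then let go.

>>> arm_command --moves '[{"tx": 0, "ty": 0, "tz": -0.0015, "rx": 0, "ry": 0, "rz": 0}, {"tx": -0.0015, "ty": 0, "tz": 0, "rx": 0, "ry": 0, "rz": 0}, {"tx": -0.0015, "ty": 0, "tz": 0, "rx": 0, "ry": 0, "rz": 0}, {"tx": 0, "ty": 0, "tz": 0, "rx": 0, "ry": 0, "rz": 0}, {"tx": 0, "ty": 0, "tz": 0, "rx": 0, "ry": 0, "rz": 0}]'

```text
t: 12.22
tool_pos: [0.6324, 0.0202, 0.0894]
tcp_rot: [3.082, -0.28, 0.384]
force: [-0.1, -0.3, 2.6]
width: 0.059
grip_force: 30.0
```

Run:
```python
from log import *
s=log();B=Tbed(BED);inbed(s,np.load('Gred.npy'),B);print((B[:3,:3].T@s['force']).round(1),s['qpos'].round(2))
```

```text
low edge in bed [ 0.1224 -0.0657 -0.    ] pitch 0.0006 yaw 0.0002 roll 0.0009
[ 1.  -0.3  2.4] [ 0.34  0.42 -0.43  0.25 -0.52  0.84]
```

>>> arm_command --moves '[{"tx": 0, "ty": 0, "tz": 0, "rx": 0, "ry": 0, "rz": 0}, {"tx": 0, "ty": 0, "tz": 0, "rx": 0, "ry": 0, "rz": 0}, {"tx": 0, "ty": 0, "tz": 0, "rx": 0, "ry": 0, "rz": 0}, {"tx": -0.003, "ty": 0, "tz": -0.02, "rx": 0, "ry": 0, "rz": 0}, {"tx": -0.008, "ty": 0, "tz": -0.05, "rx": 0, "ry": 0, "rz": 0}]' --fingers 82

```text
t: 12.85
tool_pos: [0.603, 0.0244, 0.152]
tcp_rot: [3.08, -0.281, 0.372]
force: [0.3, 0.6, 1.4]
width: 0.0711
grip_force: 0.0
```

Run:
```python
from log import *
s=log();im=arm.grab_frame("wrist");np.save('w5.npy',im)
c=cam('wrist',s);B=Tbed(BED)
# predicted red corners
T=B.copy();Q=np.eye(4);Q[:3,3]=[.1724,-.0657,0]
uv=proj(c,tf(B@Q,np.array([(50,30,8),(50,-30,8),(-50,30,8),(-50,-30,8)])/1e3));print(uv.round())
b=im[:,:,0].astype(int)
m=((im.min(2)>190)*255).astype(np.uint8)
n,l,st,_=cv2.connectedComponentsWithStats(m);print(st[st[:,4]>500])
yel=Tflat([.4785,-.338,.134]);pt=-np.radians(18)
w=Tn(s).copy();w2=tool_on(yel,[-.03,0,.13],pitch=pt)
plan([w2,tool_on(yel,[-.012,0,.0265],pitch=pt),tool_on(yel,[-.012,0,.004],pitch=pt)],step=.058)
```

```text
[[216. 107.]
 [322. 107.]
 [226. 256.]
 [313. 256.]]
[[     0      0    560    420 205460]
 [   404      0    156    138  15012]
 [   217    108    106    126  11033]
 [   503    143     57    108   3386]]
t 12.9 tcp [0.6052 0.0258 0.1609] F [-1.5  0.3  3.8] w 0.0711
0 "tx":-0.0133,"ty":0.0557,"tz":0.001,"rx":-0.002,"ry":-0.08,"rz":-0.045
1 "tx":-0.0156,"ty":0.055,"tz":0.0023,"rx":-0.002,"ry":-0.081,"rz":-0.046
2 "tx":-0.0179,"ty":0.0543,"tz":0.0038,"rx":-0.001,"ry":-0.08,"rz":-0.045
3 "tx":-0.0199,"ty":0.0534,"tz":0.0053,"rx":-0.002,"ry":-0.081,"rz":-0.046
4 "tx":-0.0219,"ty":0.0524,"tz":0.0071,"rx":-0.001,"ry":-0.08,"rz":-0.045
5 "tx":-0.0236,"ty":0.0514,"tz":0.009,"rx":-0.002,"ry":-0.081,"rz":-0.046
6 "tx":-0.0251,"ty":0.0503,"tz":0.0111,"rx":-0.001,"ry":-0.08,"rz":-0.045
--
7 "tx":0.0246,"ty":0,"tz":0.0464,"rx":-0,"ry":-0,"rz":-0
8 "tx":0.0245,"ty":0.0001,"tz":0.0465,"rx":-0,"ry":-0,"rz":-0
--
9 "tx":0.007,"ty":-0,"tz":0.0214,"rx":-0,"ry":-0,"rz":-0
--
```

Red lies exactly where predicted (face from pixel (217,108), 106 px wide). On to the yellow plate.

>>> arm_command --moves '[{"tx": -0.0133, "ty": 0.0557, "tz": 0.001, "rx": -0.002, "ry": -0.08, "rz": -0.045}, {"tx": -0.0156, "ty": 0.055, "tz": 0.0023, "rx": -0.002, "ry": -0.081, "rz": -0.046}, {"tx": -0.0179, "ty": 0.0543, "tz": 0.0038, "rx": -0.001, "ry": -0.08, "rz": -0.045}, {"tx": -0.0199, "ty": 0.0534, "tz": 0.0053, "rx": -0.002, "ry": -0.081, "rz": -0.046}, {"tx": -0.0219, "ty": 0.0524, "tz": 0.0071, "rx": -0.001, "ry": -0.08, "rz": -0.045}]' --fingers 90

```text
t: 13.52
tool_pos: [0.4918, -0.2391, 0.1335]
tcp_rot: [3.109, 0.067, -0.25]
force: [0.8, 0.2, -1.1]
width: 0.0784
grip_force: 0.0
```

>>> arm_command --moves '[{"tx": -0.0236, "ty": 0.0514, "tz": 0.009, "rx": -0.002, "ry": -0.081, "rz": -0.046}, {"tx": -0.0251, "ty": 0.0503, "tz": 0.011, "rx": -0.001, "ry": -0.08, "rz": -0.045}, {"tx": 0.018, "ty": 0, "tz": 0.03, "rx": 0, "ry": 0, "rz": 0}, {"tx": 0, "ty": 0, "tz": 0, "rx": 0, "ry": 0, "rz": 0}, {"tx": 0, "ty": 0, "tz": 0, "rx": 0, "ry": 0, "rz": 0}]'

```text
t: 14.15
tool_pos: [0.4555, -0.3414, 0.0918]
tcp_rot: [3.073, 0.205, -0.497]
force: [-0.1, -0.6, 1.1]
width: 0.0785
grip_force: 0.0
```

Run:
```python
from log import *
s=log();print(s['qpos'].round(2))
yel=Tflat([.4785,-.338,.134]);pt=-np.radians(18)
im=arm.grab_frame("wrist");c=cam('wrist',s);np.save('w6.npy',im)
m=((im.min(2)>170)*255).astype(np.uint8)
n,l,st,_=cv2.connectedComponentsWithStats(m)
for i in range(1,n):
    if st[i,4]>800:
        cn=max(cv2.findContours((l==i).astype(np.uint8),0,2)[0],key=cv2.contourArea);print(st[i],cv2.approxPolyDP(cn,6,True)[:,0].tolist())
print('pred far',proj(c,tf(yel,np.array([(50,30,8),(50,-30,8),(-50,-30,8)])/1e3)).round())
plan([tool_on(yel,[-.012,0,.0265],pitch=pt),tool_on(yel,[-.012,0,.004],pitch=pt)],step=.058)
```

```text
[-0.29  0.54 -0.18  0.14 -1.14  1.91]
[290   0  54  33 906] [[290, 15], [303, 32], [343, 0], [306, 0]]
[  215    65   109   125 11001] [[322, 65], [215, 68], [227, 183], [315, 188]]
[ 190  258  109   40 2193] [[191, 259], [190, 297], [298, 296]]
[ 249  333   88   23 1042] [[249, 333], [314, 355], [336, 334]]
pred far [[217.  65.]
 [326.  65.]
 [315. 212.]]
t 14.2 tcp [ 0.4559 -0.3413  0.0923] F [0.  0.3 0.2] w 0.0787
0 "tx":0.0155,"ty":-0.0002,"tz":0.0296,"rx":0.001,"ry":0.003,"rz":-0
1 "tx":0.0154,"ty":-0.0002,"tz":0.0296,"rx":0,"ry":0.002,"rz":-0.001
--
2 "tx":0.007,"ty":0,"tz":0.0213,"rx":0,"ry":0,"rz":0
--
```

>>> arm_command --moves '[{"tx": 0.0155, "ty": 0, "tz": 0.0296, "rx": 0, "ry": 0.002, "rz": -0.009}, {"tx": 0.0154, "ty": 0, "tz": 0.0296, "rx": 0, "ry": 0.002, "rz": -0.009}, {"tx": 0.0035, "ty": 0, "tz": 0.0107, "rx": 0, "ry": 0, "rz": 0}, {"tx": 0.0035, "ty": 0, "tz": 0.0107, "rx": 0, "ry": 0, "rz": 0}, {"tx": 0, "ty": 0, "tz": 0, "rx": 0, "ry": 0, "rz": 0}]'

```text
t: 14.82
tool_pos: [0.4666, -0.34, 0.0037]
tcp_rot: [3.075, 0.233, -0.49]
force: [0.4, 0.3, 0.3]
width: 0.0786
grip_force: 0.2
```

Run:
```python
from log import *
s=log();c=cam('wrist',dict(tool_pos=np.array([.4559,-.3413,.0923]),tcp_rot=np.array([3.073,.205,-.497])))
f=back(c,[(215,68),(322,65)],.008);print('far',f.round(4));d=f[0]-f[1];print('yaw',np.arctan2(-d[0],d[1]),'w',np.linalg.norm(d))
yel=Tflat([.478,-.338,.15]);pt=-np.radians(18)
plan([tool_on(yel,[-.012,0,.0042],pitch=pt)],step=.058)
```

```text
far [[ 0.5226 -0.3001  0.008 ]
 [ 0.532  -0.3588  0.008 ]]
yaw 0.15793031279072753 w 0.05940364567490759
t 14.82 tcp [ 0.4666 -0.34    0.0037] F [0.4 0.3 0.3] w 0.0786
0 "tx":-0.0005,"ty":-0.0002,"tz":-0.0004,"rx":-0.004,"ry":0.001,"rz":0.002
--
```

>>> arm_command --moves '[{"tx": 0, "ty": 0, "tz": -0.0005, "rx": -0.004, "ry": 0, "rz": 0}, {"tx": 0, "ty": 0, "tz": 0, "rx": 0, "ry": 0, "rz": 0}, {"tx": 0, "ty": 0, "tz": 0, "rx": 0, "ry": 0, "rz": 0}, {"tx": 0, "ty": 0, "tz": 0, "rx": 0, "ry": 0, "rz": 0}, {"tx": 0, "ty": 0, "tz": 0, "rx": 0, "ry": 0, "rz": 0}]' --fingers 0

```text
t: 15.45
tool_pos: [0.4658, -0.3399, 0.0035]
tcp_rot: [3.071, 0.232, -0.491]
force: [0.1, 0.2, 2.9]
width: 0.0592
grip_force: 30.1
```

```bash
cat >> log.py <<'E'
def grasp(s,cx,cy,name):
    R0=Tn(s);ax=R0[:3,1];yaw=np.arctan2(ax[0],-ax[1])
    G=np.linalg.inv(R0)@Tflat([cx,cy,yaw]);print('yaw',round(yaw,4),'G',G[:3,3].round(4),'w',s['width'],'tool',s['tool_pos'].round(4));G[1,3]=0;np.save(name,G);return G
E
python3 - <<'E'
from log import *
s=log();p,f=kfit();B=Tbed(BED)
G=grasp(s,.4779,-.3374,'Gyel.npy')
up=Tn(s).copy();up[2,3]=.15
ab=place(B,G,.066,-.066,.09,.133);nr=place(B,G,.066,-.066,.02,.133)
for T in(ab,nr):print(T[:3,3].round(3),ik(p,T,s['qpos'])[0][:5].round(2))
plan([up,ab,nr],step=.058)
E
```

```text
yaw 0.1509 G [ 0.0128 -0.0007 -0.0005] w 0.05924650549242907 tool [ 0.4658 -0.3399  0.0035]
[0.542 0.036 0.152] [ 0.46  0.21 -0.51  0.23 -0.67]
[0.57  0.031 0.088] [ 0.42  0.33 -0.55  0.28 -0.52]
t 15.45 tcp [ 0.4658 -0.3399  0.0035] F [0.1 0.2 2.9] w 0.0592
0 "tx":-0.0152,"ty":-0.0001,"tz":-0.0464,"rx":0,"ry":0,"rz":0
1 "tx":-0.0153,"ty":-0.0001,"tz":-0.0464,"rx":0,"ry":0,"rz":0
2 "tx":-0.0152,"ty":-0,"tz":-0.0464,"rx":0,"ry":0,"rz":0
--
3 "tx":0.0179,"ty":-0.0515,"tz":-0.0061,"rx":0.002,"ry":0.078,"rz":0.048
4 "tx":0.0158,"ty":-0.0523,"tz":-0.0046,"rx":0.002,"ry":0.078,"rz":0.048
5 "tx":0.0136,"ty":-0.053,"tz":-0.0034,"rx":0.002,"ry":0.078,"rz":0.048
6 "tx":0.0113,"ty":-0.0537,"tz":-0.0023,"rx":0.002,"ry":0.078,"rz":0.048
7 "tx":0.0088,"ty":-0.0541,"tz":-0.0014,"rx":0.002,"ry":0.078,"rz":0.048
8 "tx":0.0063,"ty":-0.0545,"tz":-0.0008,"rx":0.002,"ry":0.079,"rz":0.048
9 "tx":0.0037,"ty":-0.0548,"tz":-0.0002,"rx":0.002,"ry":0.078,"rz":0.047
--
10 "tx":0.0064,"ty":0.0001,"tz":0.0344,"rx":-0,"ry":0,"rz":0
11 "tx":0.0064,"ty":0,"tz":0.0344,"rx":-0,"ry":0,"rz":0
--
```

>>> arm_command --moves '[{"tx": -0.0152, "ty": 0, "tz": -0.0464, "rx": 0, "ry": 0, "rz": 0}, {"tx": -0.0153, "ty": 0, "tz": -0.0464, "rx": 0, "ry": 0, "rz": 0}, {"tx": -0.0152, "ty": 0, "tz": -0.0464, "rx": 0, "ry": 0, "rz": 0}, {"tx": 0.0179, "ty": -0.0515, "tz": -0.0061, "rx": 0.002, "ry": 0.078, "rz": 0.048}, {"tx": 0.0158, "ty": -0.0523, "tz": -0.0046, "rx": 0.002, "ry": 0.078, "rz": 0.048}]'

```text
t: 16.08
tool_pos: [0.4881, -0.2315, 0.1501]
tcp_rot: [3.11, 0.08, -0.243]
force: [1.3, 0.4, -0.8]
width: 0.0595
grip_force: 30.0
```

>>> arm_command --moves '[{"tx": 0.0136, "ty": -0.053, "tz": -0.0034, "rx": 0.002, "ry": 0.078, "rz": 0.048}, {"tx": 0.0113, "ty": -0.0537, "tz": -0.0023, "rx": 0.002, "ry": 0.078, "rz": 0.048}, {"tx": 0.0088, "ty": -0.0541, "tz": -0.0014, "rx": 0.002, "ry": 0.078, "rz": 0.048}, {"tx": 0.0063, "ty": -0.0545, "tz": -0.0008, "rx": 0.002, "ry": 0.079, "rz": 0.048}, {"tx": 0.0037, "ty": -0.0548, "tz": -0.0002, "rx": 0.002, "ry": 0.078, "rz": 0.047}]'

```text
t: 16.7
tool_pos: [0.5426, 0.0383, 0.1517]
tcp_rot: [3.089, -0.282, 0.369]
force: [1.8, -0.4, -0.8]
width: 0.0594
grip_force: 30.0
```

>>> arm_command --moves '[{"tx": 0.005, "ty": 0, "tz": 0.025, "rx": 0, "ry": 0, "rz": 0}, {"tx": 0.003, "ty": 0, "tz": 0.015, "rx": 0, "ry": 0, "rz": 0}, {"tx": 0, "ty": 0, "tz": 0, "rx": 0, "ry": 0, "rz": 0}, {"tx": 0, "ty": 0, "tz": 0, "rx": 0, "ry": 0, "rz": 0}, {"tx": 0, "ty": 0, "tz": 0, "rx": 0, "ry": 0, "rz": 0}]'

```text
t: 17.32
tool_pos: [0.5596, 0.0328, 0.1152]
tcp_rot: [3.088, -0.281, 0.366]
force: [-0.6, 0.0, -0.1]
width: 0.0594
grip_force: 30.0
```

Run:
```python
from log import *
s=log();print(s['qpos'].round(2));G=np.load('Gyel.npy');B=Tbed(BED);inbed(s,G,B)
plan([place(B,G,.066,-.066,.006,.133),place(B,G,.065,-.066,.001,.133)])
```

```text
[ 0.41  0.28 -0.57  0.25 -0.54  0.77]
low edge in bed [ 0.0672 -0.0664  0.0494] pitch 0.1339 yaw -0.0016 roll 0.0004
t 17.32 tcp [0.5596 0.0328 0.1152] F [-0.6  0.  -0.1] w 0.0594
0 "tx":0.0068,"ty":-0.0003,"tz":0.0429,"rx":-0.001,"ry":-0.001,"rz":-0.001
--
1 "tx":-0.0001,"ty":-0,"tz":0.0051,"rx":0,"ry":0,"rz":-0
--
```

>>> arm_command --moves '[{"tx": 0.0034, "ty": 0, "tz": 0.0215, "rx": 0, "ry": 0.002, "rz": 0}, {"tx": 0.0034, "ty": 0, "tz": 0.0215, "rx": 0, "ry": 0.003, "rz": 0}, {"tx": 0, "ty": 0, "tz": 0.003, "rx": 0, "ry": 0, "rz": 0}, {"tx": 0, "ty": 0, "tz": 0, "rx": 0, "ry": 0, "rz": 0}, {"tx": 0, "ty": 0, "tz": 0, "rx": 0, "ry": 0, "rz": 0}]'

```text
t: 17.95
tool_pos: [0.5768, 0.0304, 0.0724]
tcp_rot: [3.087, -0.279, 0.374]
force: [-0.2, -0.2, -1.3]
width: 0.0594
grip_force: 30.0
```

>>> arm_command --moves '[{"tx": -0.0002, "ty": 0, "tz": 0.001, "rx": 0, "ry": 0, "rz": 0}, {"tx": 0, "ty": 0, "tz": 0, "rx": 0, "ry": 0, "rz": 0}, {"tx": -0.0002, "ty": 0, "tz": 0.001, "rx": 0, "ry": 0, "rz": 0}, {"tx": 0, "ty": 0, "tz": 0, "rx": 0, "ry": 0, "rz": 0}, {"tx": 0, "ty": 0, "tz": 0, "rx": 0, "ry": 0, "rz": 0}]'

```text
t: 18.58
tool_pos: [0.5764, 0.0302, 0.0692]
tcp_rot: [3.087, -0.279, 0.371]
force: [-0.4, -0.5, -1.2]
width: 0.0594
grip_force: 30.0
```

Run:
```python
from log import *
s=log();G=np.load('Gyel.npy');B=Tbed(BED);inbed(s,G,B);print((B[:3,:3].T@s['force']).round(1))
```

```text
low edge in bed [ 0.064  -0.0659  0.0003] pitch 0.1376 yaw -0.0002 roll 0.0001
[-0.8 -0.5 -1. ]
```

>>> arm_command --moves '[{"tx": 0, "ty": 0, "tz": 0.001, "rx": 0, "ry": 0, "rz": 0}, {"tx": 0, "ty": 0, "tz": 0, "rx": 0, "ry": 0, "rz": 0}, {"tx": 0, "ty": 0, "tz": 0.0005, "rx": 0, "ry": 0, "rz": 0}, {"tx": 0, "ty": 0, "tz": 0, "rx": 0, "ry": 0, "rz": 0}, {"tx": 0, "ty": 0, "tz": 0, "rx": 0, "ry": 0, "rz": 0}]'

```text
t: 19.2
tool_pos: [0.5768, 0.0302, 0.0685]
tcp_rot: [3.087, -0.279, 0.372]
force: [-3.7, 0.7, 6.7]
width: 0.059
grip_force: 30.0
```

Run:
```python
from log import *
s=log();G=np.load('Gyel.npy');B=Tbed(BED);inbed(s,G,B);print((B[:3,:3].T@s['force']).round(1),s['ft_torque'])
```

```text
low edge in bed [ 0.0641 -0.0659 -0.0005] pitch 0.1383 yaw -0.0002 roll 0.0003
[-0.7  0.   7.6] [ 0.247645    1.16195801 -0.04868864]
```

>>> arm_command --moves '[{"tx": -0.0005, "ty": 0, "tz": -0.0005, "rx": 0, "ry": 0, "rz": 0}, {"tx": -0.001, "ty": 0, "tz": 0.0003, "rx": 0, "ry": 0, "rz": 0}, {"tx": 0, "ty": 0, "tz": 0, "rx": 0, "ry": 0, "rz": 0}, {"tx": 0, "ty": 0, "tz": 0, "rx": 0, "ry": 0, "rz": 0}, {"tx": 0, "ty": 0, "tz": 0, "rx": 0, "ry": 0, "rz": 0}]'

```text
t: 19.82
tool_pos: [0.5758, 0.0307, 0.068]
tcp_rot: [3.087, -0.279, 0.373]
force: [0.1, -0.3, 4.9]
width: 0.0594
grip_force: 30.0
```

>>> arm_command --moves '[{"tx": 0, "ty": 0, "tz": 0, "rx": 0, "ry": 0, "rz": 0}, {"tx": 0, "ty": 0, "tz": 0, "rx": 0, "ry": 0, "rz": 0}, {"tx": 0, "ty": 0, "tz": 0, "rx": 0, "ry": 0, "rz": 0}, {"tx": -0.004, "ty": 0, "tz": -0.02, "rx": 0, "ry": 0, "rz": 0}, {"tx": -0.01, "ty": 0, "tz": -0.05, "rx": 0, "ry": 0, "rz": 0}]' --fingers 82

```text
t: 20.45
tool_pos: [0.5439, 0.035, 0.1303]
tcp_rot: [3.085, -0.28, 0.362]
force: [0.8, 0.0, 1.2]
width: 0.0714
grip_force: 0.0
```

Run:
```python
from log import *
B=Tbed(BED)
s=log();im=arm.grab_frame("wrist");np.save('w7.npy',im);c=cam('wrist',s)
Q=np.eye(4);Q[:3,:3]=R.from_euler('y',-.136).as_matrix();Q[:3,3]=[.0625,-.066,0]
uv=proj(c,tf(B@Q,np.array([(100,30,8),(100,-30,8),(0,30,8),(0,-30,8)])/1e3));print(uv.round())
a=im[:,:,::-1].copy()
for u in uv: cv2.drawMarker(a,tuple(int(round(v)) for v in u),(0,0,255),cv2.MARKER_CROSS,8,1)
cv2.imwrite("pics/w7.png",cv2.resize(a,None,fx=1.4,fy=1.4,interpolation=cv2.INTER_CUBIC))
blu=Tflat([.5823,-.2257,.235]);pt=-np.radians(18)
plan([tool_on(blu,[-.03,0,.11],pitch=pt)],step=.058)
```

```text
[[213. 107.]
 [325. 107.]
 [227. 248.]
 [313. 248.]]
t 20.5 tcp [0.5456 0.0365 0.138 ] F [-0.6  1.2  3.1] w 0.0714
0 "tx":0.0094,"ty":0.0527,"tz":0.0079,"rx":-0.004,"ry":-0.11,"rz":-0.084
1 "tx":0.0058,"ty":0.0534,"tz":0.0073,"rx":-0.004,"ry":-0.11,"rz":-0.084
2 "tx":0.0021,"ty":0.0537,"tz":0.007,"rx":-0.004,"ry":-0.111,"rz":-0.084
3 "tx":-0.0016,"ty":0.0536,"tz":0.0072,"rx":-0.003,"ry":-0.11,"rz":-0.084
4 "tx":-0.0053,"ty":0.0533,"tz":0.0078,"rx":-0.004,"ry":-0.111,"rz":-0.083
--
```

View pics/w7.png

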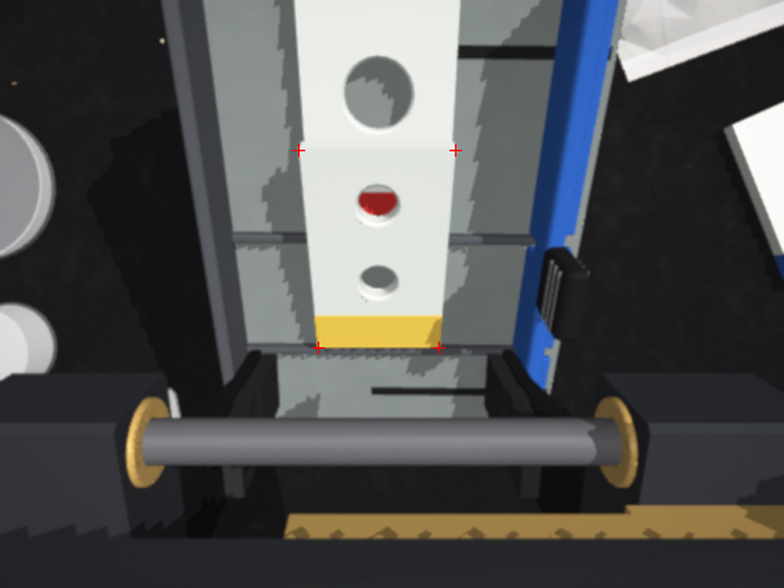

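Yellow lies as predicted: its tag edge is at (318–440,348), right at the middle rib, and its upper edge is on red. On to the blue plate.

>>> arm_command --moves '[{"tx": -0.006, "ty": 0, "tz": -0.03, "rx": 0, "ry": 0, "rz": 0}, {"tx": 0.0094, "ty": 0.0527, "tz": 0.0079, "rx": -0.004, "ry": -0.11, "rz": -0.084}, {"tx": 0.0058, "ty": 0.0534, "tz": 0.0073, "rx": -0.004, "ry": -0.11, "rz": -0.084}, {"tx": 0.0021, "ty": 0.0537, "tz": 0.007, "rx": -0.004, "ry": -0.111, "rz": -0.084}, {"tx": -0.0016, "ty": 0.0536, "tz": 0.0072, "rx": -0.003, "ry": -0.11, "rz": -0.084}]' --fingers 90

```text
t: 21.12
tool_pos: [0.5368, -0.1711, 0.1397]
tcp_rot: [3.083, 0.211, -0.296]
force: [1.0, 0.2, 0.7]
width: 0.0786
grip_force: 0.0
```

>>> arm_command --moves '[{"tx": -0.0053, "ty": 0.0533, "tz": 0.0078, "rx": -0.004, "ry": -0.111, "rz": -0.083}, {"tx": 0.006, "ty": 0, "tz": 0.03, "rx": 0, "ry": 0, "rz": 0}, {"tx": 0, "ty": 0, "tz": 0, "rx": 0, "ry": 0, "rz": 0}, {"tx": 0, "ty": 0, "tz": 0, "rx": 0, "ry": 0, "rz": 0}, {"tx": 0, "ty": 0, "tz": 0, "rx": 0, "ry": 0, "rz": 0}]'

```text
t: 21.75
tool_pos: [0.535, -0.2237, 0.1055]
tcp_rot: [3.046, 0.333, -0.46]
force: [0.5, -0.4, 0.6]
width: 0.0783
grip_force: 0.0
```

Run:
```python
from log import *
s=log();print(s['qpos'].round(2))
blu=Tflat([.5823,-.2257,.235]);pt=-np.radians(18)
im=arm.grab_frame("wrist");c=cam('wrist',s);np.save('w8.npy',im)
m=((im.min(2)>170)*255).astype(np.uint8)
n,l,st,_=cv2.connectedComponentsWithStats(m)
for i in range(1,n):
    if st[i,4]>800:
        cn=max(cv2.findContours((l==i).astype(np.uint8),0,2)[0],key=cv2.contourArea);print(st[i],cv2.approxPolyDP(cn,6,True)[:,0].tolist())
print('pred far',proj(c,tf(blu,np.array([(50,30,8),(50,-30,8),(-50,-30,8)])/1e3)).round())
plan([tool_on(blu,[-.012,0,.0265],pitch=pt),tool_on(blu,[-.012,0,.0042],pitch=pt)],step=.058)
```

```text
[-0.07  0.54 -0.12  0.1  -1.2   1.81]
[  235    19   108   135 11746] [[342, 19], [235, 21], [245, 153], [331, 151]]
[ 434  117  126   75 1956] [[559, 117], [437, 178], [437, 189], [558, 133]]
[ 267  333  123   34 2451] [[267, 361], [389, 365], [310, 333], [296, 333]]
pred far [[238.  20.]
 [346.  18.]
 [332. 177.]]
t 21.8 tcp [ 0.5349 -0.2237  0.1054] F [0.1 0.3 0.1] w 0.0779
0 "tx":0.0279,"ty":0.0059,"tz":0.0327,"rx":0.002,"ry":-0.007,"rz":-0.009
1 "tx":0.028,"ty":0.0061,"tz":0.0326,"rx":0.003,"ry":-0.006,"rz":-0.009
--
2 "tx":0.0069,"ty":0,"tz":0.0212,"rx":-0,"ry":-0,"rz":0
--
```

>>> arm_command --moves '[{"tx": 0.0277, "ty": 0.005, "tz": 0.0327, "rx": 0.002, "ry": -0.007, "rz": -0.009}, {"tx": 0.0277, "ty": 0.0052, "tz": 0.0326, "rx": 0.003, "ry": -0.006, "rz": -0.009}, {"tx": 0.0035, "ty": 0, "tz": 0.0106, "rx": 0, "ry": 0, "rz": 0}, {"tx": 0.0034, "ty": 0, "tz": 0.0106, "rx": 0, "ry": 0, "rz": 0}, {"tx": 0, "ty": 0, "tz": 0, "rx": 0, "ry": 0, "rz": 0}]'

```text
t: 22.42
tool_pos: [0.5691, -0.2273, 0.004]
tcp_rot: [3.046, 0.359, -0.483]
force: [-0.2, 0.2, 0.9]
width: 0.0781
grip_force: 0.0
```

Run:
```python
from log import *
D=json.load(open('d.json'))[-1]
s=log();c=cam('wrist',dict(tool_pos=np.array(D[1]),tcp_rot=np.array(D[2])))
f=back(c,[(235,21),(342,19)],.008);d=f[0]-f[1];y=np.arctan2(-d[0],d[1]);m=f.mean(0);print('yaw',y,'w',np.linalg.norm(d),'centre',m[:2]-.05*np.array([np.cos(y),np.sin(y)]))
blu=Tflat([.5813,-.2240,.235]);pt=-np.radians(18)
plan([tool_on(blu,[-.012,0,.0042],pitch=pt)],step=.058)
```

```text
yaw 0.23295186770077236 w 0.059486789636938465 centre [ 0.58154245 -0.22399326]
t 22.43 tcp [ 0.5691 -0.2273  0.004 ] F [-0.2  0.2  0.9] w 0.0781
0 "tx":0.0005,"ty":-0.0003,"tz":-0.0004,"rx":-0.001,"ry":0.001,"rz":-0.001
--
```

>>> arm_command --moves '[{"tx": 0, "ty": 0, "tz": -0.0003, "rx": 0, "ry": 0, "rz": 0}, {"tx": 0, "ty": 0, "tz": 0, "rx": 0, "ry": 0, "rz": 0}, {"tx": 0, "ty": 0, "tz": 0, "rx": 0, "ry": 0, "rz": 0}, {"tx": 0, "ty": 0, "tz": 0, "rx": 0, "ry": 0, "rz": 0}, {"tx": 0, "ty": 0, "tz": 0, "rx": 0, "ry": 0, "rz": 0}]' --fingers 0

```text
t: 23.05
tool_pos: [0.5688, -0.2274, 0.0035]
tcp_rot: [3.046, 0.358, -0.486]
force: [0.1, 0.9, 3.9]
width: 0.0593
grip_force: 30.1
```

Run:
```python
from log import *
s=log();p,f=kfit();B=Tbed(BED);print(abs(f).max())
G=grasp(s,.58145,-.2240,'Gblu.npy')
up=Tn(s).copy();up[2,3]=.16
ab=place(B,G,.006,-.066,.11,.136);nr=place(B,G,.005,-.066,.01,.136)
for T in(ab,nr):print(T[:3,3].round(3),ik(p,T,s['qpos'])[0][:5].round(2))
plan([up,ab,nr],step=.058)
```

```text
0.016230980823413007
yaw 0.2339 G [ 0.0135 -0.0004 -0.0007] w 0.05932745747991981 tool [ 0.5688 -0.2274  0.0035]
[0.48  0.048 0.145] [ 0.56  0.12 -0.67  0.28 -0.63]
[0.519 0.041 0.054] [ 0.49  0.33 -0.73  0.44 -0.36]
t 23.05 tcp [ 0.5688 -0.2274  0.0035] F [0.1 0.9 3.9] w 0.0593
0 "tx":-0.0162,"ty":-0,"tz":-0.0496,"rx":0,"ry":0,"rz":0
1 "tx":-0.0162,"ty":-0.0001,"tz":-0.0495,"rx":0,"ry":0,"rz":0
2 "tx":-0.0163,"ty":-0,"tz":-0.0496,"rx":0,"ry":0,"rz":0
--
3 "tx":-0.0034,"ty":-0.0577,"tz":0.0043,"rx":0.003,"ry":0.109,"rz":0.084
4 "tx":-0.0087,"ty":-0.0572,"tz":0.0037,"rx":0.003,"ry":0.11,"rz":0.084
5 "tx":-0.0138,"ty":-0.0562,"tz":0.0027,"rx":0.003,"ry":0.109,"rz":0.084
6 "tx":-0.0187,"ty":-0.0548,"tz":0.0011,"rx":0.004,"ry":0.11,"rz":0.084
7 "tx":-0.0232,"ty":-0.053,"tz":-0.001,"rx":0.003,"ry":0.109,"rz":0.084
--
8 "tx":0.0085,"ty":0,"tz":0.0493,"rx":0,"ry":0,"rz":-0
9 "tx":0.0084,"ty":0,"tz":0.0492,"rx":0,"ry":0,"rz":-0
--
```

>>> arm_command --moves '[{"tx": -0.0162, "ty": 0, "tz": -0.0496, "rx": 0, "ry": 0, "rz": 0}, {"tx": -0.0162, "ty": 0, "tz": -0.0495, "rx": 0, "ry": 0, "rz": 0}, {"tx": -0.0163, "ty": 0, "tz": -0.0496, "rx": 0, "ry": 0, "rz": 0}, {"tx": -0.0034, "ty": -0.0577, "tz": 0.0043, "rx": 0.003, "ry": 0.109, "rz": 0.084}, {"tx": -0.0087, "ty": -0.0572, "tz": 0.0037, "rx": 0.003, "ry": 0.11, "rz": 0.084}]'

```text
t: 23.68
tool_pos: [0.5335, -0.1162, 0.1536]
tcp_rot: [3.108, 0.097, -0.138]
force: [1.0, 1.1, -0.2]
width: 0.0595
grip_force: 30.0
```

>>> arm_command --moves '[{"tx": -0.0138, "ty": -0.0562, "tz": 0.0027, "rx": 0.003, "ry": 0.109, "rz": 0.084}, {"tx": -0.0187, "ty": -0.0548, "tz": 0.0011, "rx": 0.004, "ry": 0.11, "rz": 0.084}, {"tx": -0.0232, "ty": -0.053, "tz": -0.001, "rx": 0.003, "ry": 0.109, "rz": 0.084}, {"tx": 0, "ty": 0, "tz": 0, "rx": 0, "ry": 0, "rz": 0}, {"tx": 0, "ty": 0, "tz": 0, "rx": 0, "ry": 0, "rz": 0}]'

```text
t: 24.3
tool_pos: [0.4873, 0.0285, 0.1463]
tcp_rot: [3.085, -0.242, 0.315]
force: [-0.2, -0.0, -1.3]
width: 0.0592
grip_force: 30.0
```

Run:
```python
from log import *
s=log();print(s['qpos'].round(2));G=np.load('Gblu.npy');B=Tbed(BED);inbed(s,G,B)
plan([place(B,G,.006,-.066,.04,.138),place(B,G,.005,-.066,.005,.138)],step=.04)
```

```text
[ 0.47  0.14 -0.65  0.22 -0.64  0.77]
low edge in bed [ 0.016  -0.0847  0.1076] pitch 0.1025 yaw 0.0279 roll -0.0055
t 24.3 tcp [0.4873 0.0285 0.1463] F [-0.2 -0.  -1.3] w 0.0592
0 "tx":0.0022,"ty":-0.0091,"tz":0.0334,"rx":0.005,"ry":0.018,"rz":0.013
1 "tx":0.0016,"ty":-0.009,"tz":0.0335,"rx":0.006,"ry":0.017,"rz":0.013
--
2 "tx":0.0052,"ty":0,"tz":0.0346,"rx":-0,"ry":0,"rz":-0
--
```

>>> arm_command --moves '[{"tx": 0.0015, "ty": -0.0061, "tz": 0.022, "rx": 0.004, "ry": 0.012, "rz": 0.009}, {"tx": 0.0012, "ty": -0.006, "tz": 0.022, "rx": 0.004, "ry": 0.012, "rz": 0.009}, {"tx": 0.001, "ty": -0.006, "tz": 0.0225, "rx": 0.003, "ry": 0.011, "rz": 0.008}, {"tx": 0, "ty": 0, "tz": 0, "rx": 0, "ry": 0, "rz": 0}, {"tx": 0, "ty": 0, "tz": 0, "rx": 0, "ry": 0, "rz": 0}]'

```text
t: 24.92
tool_pos: [0.5085, 0.0419, 0.0823]
tcp_rot: [3.085, -0.284, 0.373]
force: [0.0, 0.6, -1.2]
width: 0.0597
grip_force: 30.0
```

Run:
```python
from log import *
s=log();print(s['qpos'].round(2));G=np.load('Gblu.npy');B=Tbed(BED);inbed(s,G,B)
plan([place(B,G,.005,-.066,.004,.138)],step=.02)
```

```text
[ 0.47  0.25 -0.77  0.39 -0.38  0.57]
low edge in bed [ 0.0072 -0.0666  0.0404] pitch 0.138 yaw -0.0026 roll -0.0008
t 24.93 tcp [0.5085 0.0419 0.0823] F [ 0.   0.6 -1.2] w 0.0597
0 "tx":0.0022,"ty":-0.0003,"tz":0.0181,"rx":0,"ry":0,"rz":-0.001
1 "tx":0.0021,"ty":-0.0004,"tz":0.0181,"rx":0,"ry":0,"rz":-0.002
--
```

>>> arm_command --moves '[{"tx": 0.0022, "ty": -0.0003, "tz": 0.0181, "rx": 0, "ry": 0, "rz": -0.001}, {"tx": 0.0019, "ty": -0.0004, "tz": 0.0181, "rx": 0, "ry": 0, "rz": -0.001}, {"tx": 0, "ty": 0, "tz": 0.002, "rx": 0, "ry": 0, "rz": 0}, {"tx": 0, "ty": 0, "tz": 0, "rx": 0, "ry": 0, "rz": 0}, {"tx": 0, "ty": 0, "tz": 0, "rx": 0, "ry": 0, "rz": 0}]'

```text
t: 25.55
tool_pos: [0.5211, 0.0411, 0.0467]
tcp_rot: [3.086, -0.279, 0.375]
force: [-0.2, -0.3, -0.9]
width: 0.0593
grip_force: 30.0
```

>>> arm_command --moves '[{"tx": -0.0002, "ty": 0, "tz": 0.001, "rx": 0, "ry": 0, "rz": 0}, {"tx": 0, "ty": 0, "tz": 0, "rx": 0, "ry": 0, "rz": 0}, {"tx": -0.0002, "ty": 0, "tz": 0.001, "rx": 0, "ry": 0, "rz": 0}, {"tx": 0, "ty": 0, "tz": 0, "rx": 0, "ry": 0, "rz": 0}, {"tx": 0, "ty": 0, "tz": 0, "rx": 0, "ry": 0, "rz": 0}]'

```text
t: 26.18
tool_pos: [0.5205, 0.0407, 0.0435]
tcp_rot: [3.086, -0.278, 0.371]
force: [0.7, 0.2, -0.7]
width: 0.0596
grip_force: 30.0
```

Run:
```python
from log import *
s=log();print(s['qpos'].round(2));G=np.load('Gblu.npy');B=Tbed(BED);inbed(s,G,B);print((B[:3,:3].T@s['force']).round(1))
```

```text
[ 0.42  0.33 -0.83  0.58 -0.24  0.42]
low edge in bed [ 0.0024 -0.0657  0.0001] pitch 0.1371 yaw 0.001 roll -0.0004
[ 0.3  0.3 -0.9]
```

>>> arm_command --moves '[{"tx": 0.0006, "ty": 0, "tz": 0.0007, "rx": 0, "ry": 0, "rz": 0}, {"tx": 0, "ty": 0, "tz": 0, "rx": 0, "ry": 0, "rz": 0}, {"tx": 0, "ty": 0, "tz": 0.0005, "rx": 0, "ry": 0, "rz": 0}, {"tx": 0, "ty": 0, "tz": 0, "rx": 0, "ry": 0, "rz": 0}, {"tx": 0, "ty": 0, "tz": 0, "rx": 0, "ry": 0, "rz": 0}]'

```text
t: 26.8
tool_pos: [0.5212, 0.0406, 0.043]
tcp_rot: [3.085, -0.278, 0.372]
force: [-4.5, 1.6, 6.5]
width: 0.0594
grip_force: 30.0
```

Run:
```python
from log import *
s=log();print(s['qpos'].round(2));G=np.load('Gblu.npy');B=Tbed(BED);inbed(s,G,B);print((B[:3,:3].T@s['force']).round(1))
```

```text
[ 0.42  0.34 -0.83  0.59 -0.24  0.41]
low edge in bed [ 0.0028 -0.0657 -0.0007] pitch 0.1378 yaw 0.001 roll -0.0002
[-1.7  0.8  7.8]
```

>>> arm_command --moves '[{"tx": 0, "ty": 0, "tz": -0.0004, "rx": 0, "ry": 0, "rz": 0}, {"tx": 0, "ty": 0, "tz": 0, "rx": 0, "ry": 0, "rz": 0}, {"tx": 0, "ty": 0, "tz": 0, "rx": 0, "ry": 0, "rz": 0}, {"tx": 0, "ty": 0, "tz": 0, "rx": 0, "ry": 0, "rz": 0}, {"tx": 0, "ty": 0, "tz": 0, "rx": 0, "ry": 0, "rz": 0}]' --fingers 82

```text
t: 27.42
tool_pos: [0.5213, 0.0406, 0.0429]
tcp_rot: [3.086, -0.278, 0.371]
force: [0.1, -0.8, 1.3]
width: 0.0716
grip_force: 0.0
```

>>> arm_command --moves '[{"tx": -0.004, "ty": 0, "tz": -0.02, "rx": 0, "ry": 0, "rz": 0}, {"tx": -0.007, "ty": 0, "tz": -0.035, "rx": 0, "ry": 0, "rz": 0}, {"tx": -0.007, "ty": 0, "tz": -0.035, "rx": 0, "ry": 0, "rz": 0}, {"tx": 0, "ty": 0, "tz": 0, "rx": 0, "ry": 0, "rz": 0}, {"tx": 0, "ty": 0, "tz": 0, "rx": 0, "ry": 0, "rz": 0}]'

```text
t: 28.05
tool_pos: [0.4828, 0.0474, 0.1257]
tcp_rot: [3.085, -0.278, 0.371]
force: [-0.5, -0.4, -1.0]
width: 0.0709
grip_force: 0.0
```

Run:
```python
from log import *
B=Tbed(BED)
s=log();im=arm.grab_frame("wrist");np.save('w9.npy',im);c=cam('wrist',s)
Q=np.eye(4);Q[:3,:3]=R.from_euler('y',-.137).as_matrix();Q[:3,3]=[.0028,-.0657,0]
print('blue pred',proj(c,tf(B@Q,np.array([(100,30,8),(100,-30,8),(0,30,8),(0,-30,8),(20,30,8)])/1e3)).round().tolist())
hsv=cv2.cvtColor(im,cv2.COLOR_RGB2HSV);m=cv2.inRange(hsv,(105,120,80),(130,255,255))
n,l,st,_=cv2.connectedComponentsWithStats(m);print(st[st[:,4]>150])
my=cv2.inRange(hsv,(20,100,80),(35,255,255));n,l,st,_=cv2.connectedComponentsWithStats(my);print(st[st[:,4]>150])
p,f=kfit()
for pit in(-.10,-.17,-.24):
  for x,y in((.112,-.145),(.112,-.06),(.1,-.1)):
    T=tool_on(B,[x,y,.038],pitch=pit);q,e=ik(p,T,s['qpos']);print(pit,x,y,T[:3,3].round(3),q[:5].round(2),round(e,4))
cv2.imwrite("pics/w9.png",cv2.resize(im[:,:,::-1],None,fx=1.4,fy=1.4))
```

```text
blue pred [[221.0, 102.0], [322.0, 101.0], [231.0, 234.0], [312.0, 234.0], [229.0, 212.0]]
[[     0      0    560    420 227179]
 [   362      0     66    250   6202]
 [   230    213     85     22   1819]]
[[     0      0    560    420 234548]
 [   263    138     19     20    379]
 [    91    293      9     47    170]]
-0.1 0.112 -0.145 [ 0.561 -0.047  0.1  ] [ 0.28  0.26 -0.68  0.4  -0.37] 0.0
-0.1 0.112 -0.06 [0.576 0.036 0.1  ] [ 0.45  0.29 -0.63  0.46 -0.43] 0.0
-0.1 0.1 -0.1 [ 0.558 -0.001  0.095] [ 0.39  0.27 -0.69  0.48 -0.38] 0.0
-0.17 0.112 -0.145 [ 0.561 -0.047  0.1  ] [ 0.26  0.29 -0.61  0.24 -0.46] 0.0
-0.17 0.112 -0.06 [0.576 0.036 0.1  ] [ 0.42  0.31 -0.56  0.29 -0.51] 0.0
-0.17 0.1 -0.1 [ 0.558 -0.001  0.095] [ 0.36  0.29 -0.62  0.29 -0.46] 0.0
-0.24 0.112 -0.145 [ 0.561 -0.047  0.1  ] [ 0.23  0.31 -0.54  0.14 -0.56] 0.0
-0.24 0.112 -0.06 [0.576 0.036 0.1  ] [ 0.39  0.34 -0.49  0.17 -0.59] 0.0
-0.24 0.1 -0.1 [ 0.558 -0.001  0.095] [ 0.33  0.32 -0.55  0.17 -0.55] 0.0
```

Blue's tag is at (230–315, 213–235), exactly where predicted. Now the guide: I'll go to the tab with the tool about 10° back from the bed normal, which keeps joint 5 safe.

Run:
```python
from log import *
B=Tbed(BED)
plan([tool_on(B,[.112,-.1385,.11],pitch=-.17),tool_on(B,[.112,-.1385,.038],pitch=-.17)],step=.05,rot=.1)
```

```text
t 28.1 tcp [0.4826 0.0472 0.1252] F [-0.2  0.2  0.3] w 0.071
0 "tx":0.024,"ty":0.0242,"tz":-0.0081,"rx":0,"ry":0.004,"rz":0
1 "tx":0.0241,"ty":0.0241,"tz":-0.0081,"rx":0,"ry":0.003,"rz":0.001
2 "tx":0.0241,"ty":0.0241,"tz":-0.008,"rx":0.001,"ry":0.004,"rz":0
--
3 "tx":0.0061,"ty":0,"tz":0.0355,"rx":-0,"ry":-0,"rz":0
4 "tx":0.0061,"ty":0.0001,"tz":0.0355,"rx":-0,"ry":-0,"rz":0
--
```

>>> arm_command --moves '[{"tx": 0.024, "ty": 0.0242, "tz": -0.0081, "rx": 0, "ry": 0.004, "rz": 0}, {"tx": 0.0241, "ty": 0.0241, "tz": -0.0081, "rx": 0, "ry": 0.003, "rz": 0}, {"tx": 0.0241, "ty": 0.0241, "tz": -0.008, "rx": 0, "ry": 0.004, "rz": 0}, {"tx": 0, "ty": 0, "tz": 0, "rx": 0, "ry": 0, "rz": 0}, {"tx": 0, "ty": 0, "tz": 0, "rx": 0, "ry": 0, "rz": 0}]' --fingers 50

```text
t: 28.72
tool_pos: [0.5323, -0.0356, 0.1653]
tcp_rot: [3.082, -0.279, 0.383]
force: [0.2, -0.9, -0.1]
width: 0.0442
grip_force: 0.0
```

Run:
```python
from log import *
B=Tbed(BED);s=log()
plan([tool_on(B,[.112,-.1385,.038],pitch=-.17)],step=.04)
im=arm.grab_frame("wrist");c=cam('wrist',s)
P=np.array([(97,-133,54),(127,-133,54),(127,-143,54),(97,-143,54)])/1e3
uv=proj(c,tf(B,P));print(uv.round())
a=im[:,:,::-1].copy()
for u in uv: cv2.drawMarker(a,tuple(int(round(v)) for v in u),(0,0,255),cv2.MARKER_CROSS,8,1)
cv2.imwrite("pics/w10.png",cv2.resize(a,None,fx=1.4,fy=1.4,interpolation=cv2.INTER_CUBIC))
g=im.max(2)<70
v0,v1=sorted((int(uv[:,1].min()),int(uv[:,1].max())));print([(v,np.where(g[v,200:360])[0][[0,-1]]+200) for v in range(v0,v1,6) if g[v,200:360].any()])
hsv=cv2.cvtColor(im,cv2.COLOR_RGB2HSV);m=cv2.inRange(hsv,(105,120,80),(130,255,255))
print([(v,np.where(m[v])[0][[0,-1]]) for v in (v0-40,v0-20,v0-6) if v>0 and m[v].any()])
```

```text
t 28.73 tcp [ 0.5323 -0.0356  0.1653] F [ 0.2 -0.9 -0.1] w 0.0442
0 "tx":0.0065,"ty":-0.0001,"tz":0.0352,"rx":0.001,"ry":0.001,"rz":0
1 "tx":0.0065,"ty":-0.0001,"tz":0.0352,"rx":0,"ry":0,"rz":0.001
--
[[263. 235.]
 [262. 192.]
 [279. 192.]
 [278. 235.]]
[(191, array([266, 359])), (197, array([265, 359])), (203, array([264, 359])), (209, array([264, 359])), (215, array([264, 359])), (221, array([264, 359])), (227, array([264, 359])), (233, array([264, 359]))]
[(151, array([265, 293])), (171, array([265, 292])), (185, array([279, 292]))]
```

The tab's inner edge is within 1 mm of the prediction. Pinching it.

>>> arm_command --moves '[{"tx": 0.0065, "ty": 0, "tz": 0.0352, "rx": 0, "ry": 0, "rz": 0}, {"tx": 0.0065, "ty": 0.0005, "tz": 0.0352, "rx": 0, "ry": 0, "rz": 0}, {"tx": 0, "ty": 0, "tz": 0, "rx": 0, "ry": 0, "rz": 0}, {"tx": 0, "ty": 0, "tz": 0, "rx": 0, "ry": 0, "rz": 0}, {"tx": 0, "ty": 0, "tz": 0, "rx": 0, "ry": 0, "rz": 0}]'

```text
t: 29.4
tool_pos: [0.5631, -0.0405, 0.1034]
tcp_rot: [3.083, -0.277, 0.392]
force: [0.2, 0.3, -0.3]
width: 0.0435
grip_force: 0.0
```

>>> arm_command --moves '[{"tx": 0, "ty": 0, "tz": 0, "rx": 0, "ry": 0, "rz": 0}, {"tx": 0, "ty": 0, "tz": 0, "rx": 0, "ry": 0, "rz": 0}, {"tx": 0, "ty": 0, "tz": 0, "rx": 0, "ry": 0, "rz": 0}, {"tx": 0, "ty": 0, "tz": 0, "rx": 0, "ry": 0, "rz": 0}, {"tx": 0, "ty": 0, "tz": 0, "rx": 0, "ry": 0, "rz": 0}]' --fingers 0

```text
t: 30.02
tool_pos: [0.5628, -0.041, 0.102]
tcp_rot: [3.083, -0.279, 0.388]
force: [0.3, 1.3, 1.0]
width: 0.0096
grip_force: 30.0
```

Run:
```python
from log import *
B=Tbed(BED);s=log();print(s['qpos'].round(2),tf(np.linalg.inv(B),s['tool_pos']),(B[:3,:3].T@s['force']).round(1))
plan([tool_on(B,[.112,-.0665,.038],pitch=-.17)],step=.008)
```

```text
[ 0.27  0.3  -0.58  0.24 -0.47  0.92] [[ 0.1137377  -0.13847605  0.03917288]] [0.5 1.3 0.9]
t 30.02 tcp [ 0.5628 -0.041   0.102 ] F [0.3 1.3 1. ] w 0.0096
0 "tx":-0.0001,"ty":-0.0072,"tz":0.0001,"rx":-0,"ry":-0,"rz":0
1 "tx":-0.0002,"ty":-0.0072,"tz":0.0002,"rx":-0,"ry":-0,"rz":0
2 "tx":-0.0001,"ty":-0.0072,"tz":0.0001,"rx":-0,"ry":-0,"rz":0
3 "tx":-0.0002,"ty":-0.0072,"tz":0.0002,"rx":-0,"ry":-0,"rz":0
4 "tx":-0.0001,"ty":-0.0072,"tz":0.0001,"rx":-0,"ry":-0,"rz":0
5 "tx":-0.0002,"ty":-0.0072,"tz":0.0002,"rx":-0,"ry":-0,"rz":0
6 "tx":-0.0001,"ty":-0.0072,"tz":0.0001,"rx":-0,"ry":-0,"rz":0
7 "tx":-0.0002,"ty":-0.0072,"tz":0.0002,"rx":-0,"ry":-0.001,"rz":0
8 "tx":-0.0001,"ty":-0.0072,"tz":0.0001,"rx":-0,"ry":-0,"rz":0
9 "tx":-0.0002,"ty":-0.0072,"tz":0.0002,"rx":-0,"ry":-0.001,"rz":0.001
--
```

>>> arm_command --moves '[{"tx": 0, "ty": -0.007, "tz": 0, "rx": 0, "ry": 0, "rz": 0}, {"tx": 0, "ty": -0.007, "tz": 0, "rx": 0, "ry": 0, "rz": 0}, {"tx": 0, "ty": -0.007, "tz": 0, "rx": 0, "ry": 0, "rz": 0}, {"tx": 0, "ty": -0.007, "tz": 0, "rx": 0, "ry": 0, "rz": 0}, {"tx": 0, "ty": -0.005, "tz": 0, "rx": 0, "ry": 0, "rz": 0}]'

```text
t: 30.65
tool_pos: [0.5691, -0.0079, 0.1021]
tcp_rot: [3.083, -0.277, 0.389]
force: [2.2, -1.7, -0.5]
width: 0.0099
grip_force: 30.0
```

>>> arm_command --moves '[{"tx": 0, "ty": -0.004, "tz": 0, "rx": 0, "ry": 0, "rz": 0}, {"tx": 0, "ty": -0.004, "tz": 0, "rx": 0, "ry": 0, "rz": 0}, {"tx": 0, "ty": -0.004, "tz": 0, "rx": 0, "ry": 0, "rz": 0}, {"tx": 0, "ty": -0.004, "tz": 0, "rx": 0, "ry": 0, "rz": 0}, {"tx": 0, "ty": -0.004, "tz": 0, "rx": 0, "ry": 0, "rz": 0}]'

```text
t: 31.28
tool_pos: [0.5728, 0.0113, 0.1021]
tcp_rot: [3.083, -0.278, 0.389]
force: [5.3, -3.6, -2.4]
width: 0.0096
grip_force: 30.0
```

Run:
```python
from log import *
B=Tbed(BED);s=log();print(s['qpos'].round(2),tf(np.linalg.inv(B),s['tool_pos']),(B[:3,:3].T@s['force']).round(1),s['t'])
im=arm.grab_frame("wrist");cv2.imwrite("pics/w11.png",cv2.resize(im[:,:,::-1],None,fx=1.4,fy=1.4))
```

```text
[ 0.36  0.31 -0.58  0.28 -0.48  0.79] [[ 0.11409324 -0.08523533  0.03906666]] [ 4.3 -2.6 -4.6] 31.275
```

>>> arm_command --moves '[{"tx": 0, "ty": -0.004, "tz": 0, "rx": 0, "ry": 0, "rz": 0}, {"tx": 0, "ty": -0.004, "tz": 0, "rx": 0, "ry": 0, "rz": 0}, {"tx": 0, "ty": -0.004, "tz": 0, "rx": 0, "ry": 0, "rz": 0}, {"tx": 0, "ty": -0.003, "tz": 0, "rx": 0, "ry": 0, "rz": 0}, {"tx": 0, "ty": 0, "tz": 0, "rx": 0, "ry": 0, "rz": 0}]'

```text
t: 31.95
tool_pos: [0.5756, 0.0263, 0.1021]
tcp_rot: [3.083, -0.277, 0.39]
force: [4.8, -0.6, -3.2]
width: 0.0099
grip_force: 30.0
```

>>> arm_command --moves '[{"tx": 0, "ty": -0.001, "tz": 0, "rx": 0, "ry": 0, "rz": 0}, {"tx": 0, "ty": -0.001, "tz": 0, "rx": 0, "ry": 0, "rz": 0}, {"tx": 0, "ty": 0, "tz": 0, "rx": 0, "ry": 0, "rz": 0}, {"tx": 0, "ty": 0, "tz": 0, "rx": 0, "ry": 0, "rz": 0}, {"tx": 0, "ty": 0, "tz": 0, "rx": 0, "ry": 0, "rz": 0}]'

```text
t: 32.58
tool_pos: [0.576, 0.0279, 0.1021]
tcp_rot: [3.083, -0.278, 0.39]
force: [5.4, -1.6, -3.2]
width: 0.0098
grip_force: 30.0
```

Run:
```python
from log import *
B=Tbed(BED);s=log();print(tf(np.linalg.inv(B),s['tool_pos']),(B[:3,:3].T@s['force']).round(1),s['t'])
```

```text
[[ 0.1142252  -0.06824302  0.0390124 ]] [ 3.8 -0.6 -5.2] 32.575
```

>>> arm_command --moves '[{"tx": 0, "ty": -0.001, "tz": 0, "rx": 0, "ry": 0, "rz": 0}, {"tx": 0, "ty": 0, "tz": 0, "rx": 0, "ry": 0, "rz": 0}, {"tx": 0, "ty": -0.0005, "tz": 0, "rx": 0, "ry": 0, "rz": 0}, {"tx": 0, "ty": 0, "tz": 0, "rx": 0, "ry": 0, "rz": 0}, {"tx": 0, "ty": 0, "tz": 0, "rx": 0, "ry": 0, "rz": 0}]'

```text
t: 33.2
tool_pos: [0.5762, 0.0293, 0.1021]
tcp_rot: [3.083, -0.278, 0.39]
force: [6.3, -4.7, -2.7]
width: 0.0098
grip_force: 30.0
```

>>> arm_command --moves '[{"tx": 0, "ty": -0.0008, "tz": 0, "rx": 0, "ry": 0, "rz": 0}, {"tx": 0, "ty": 0, "tz": 0, "rx": 0, "ry": 0, "rz": 0}, {"tx": 0, "ty": 0, "tz": 0, "rx": 0, "ry": 0, "rz": 0}, {"tx": 0, "ty": 0, "tz": 0, "rx": 0, "ry": 0, "rz": 0}, {"tx": 0, "ty": 0, "tz": 0, "rx": 0, "ry": 0, "rz": 0}]'

```text
t: 33.83
tool_pos: [0.5764, 0.0301, 0.1021]
tcp_rot: [3.083, -0.278, 0.39]
force: [5.8, -3.2, -3.5]
width: 0.0097
grip_force: 30.0
```

Run:
```python
from log import *
B=Tbed(BED);s=log();print(tf(np.linalg.inv(B),s['tool_pos']),(B[:3,:3].T@s['force']).round(1),s['t'])
```

```text
[[ 0.11423634 -0.06602343  0.03900958]] [ 4.3 -2.1 -5.8] 33.825
```

>>> arm_command --moves '[{"tx": 0, "ty": -0.001, "tz": 0, "rx": 0, "ry": 0, "rz": 0}, {"tx": 0, "ty": 0, "tz": 0, "rx": 0, "ry": 0, "rz": 0}, {"tx": 0, "ty": 0, "tz": 0, "rx": 0, "ry": 0, "rz": 0}, {"tx": 0, "ty": 0, "tz": 0, "rx": 0, "ry": 0, "rz": 0}, {"tx": 0, "ty": 0, "tz": 0, "rx": 0, "ry": 0, "rz": 0}]'

```text
t: 34.45
tool_pos: [0.5765, 0.0311, 0.1021]
tcp_rot: [3.083, -0.278, 0.39]
force: [5.6, -4.1, -2.7]
width: 0.0099
grip_force: 30.0
```

>>> arm_command --moves '[{"tx": 0, "ty": -0.001, "tz": 0, "rx": 0, "ry": 0, "rz": 0}, {"tx": 0, "ty": 0, "tz": 0, "rx": 0, "ry": 0, "rz": 0}, {"tx": 0, "ty": 0, "tz": 0, "rx": 0, "ry": 0, "rz": 0}, {"tx": 0, "ty": 0, "tz": 0, "rx": 0, "ry": 0, "rz": 0}, {"tx": 0, "ty": 0, "tz": 0, "rx": 0, "ry": 0, "rz": 0}]'

```text
t: 35.08
tool_pos: [0.5765, 0.0311, 0.1021]
tcp_rot: [3.082, -0.279, 0.389]
force: [6.2, -7.4, -2.4]
width: 0.0098
grip_force: 30.0
```

Run:
```python
from log import *
B=Tbed(BED);s=log();print(tf(np.linalg.inv(B),s['tool_pos']),(B[:3,:3].T@s['force']).round(1),s['t'])
```

```text
[[ 0.11419556 -0.06500867  0.0390193 ]] [ 5.8 -6.2 -5.2] 35.075
```

The guide has stopped moving and the force is rising, so it is at the end stop. Letting go and lifting off for a last look.

>>> arm_command --moves '[{"tx": 0, "ty": 0.0007, "tz": 0, "rx": 0, "ry": 0, "rz": 0}, {"tx": 0, "ty": 0, "tz": 0, "rx": 0, "ry": 0, "rz": 0}, {"tx": 0, "ty": 0, "tz": 0, "rx": 0, "ry": 0, "rz": 0}, {"tx": 0, "ty": 0, "tz": 0, "rx": 0, "ry": 0, "rz": 0}, {"tx": 0, "ty": 0, "tz": 0, "rx": 0, "ry": 0, "rz": 0}]' --fingers 40

```text
t: 35.7
tool_pos: [0.5759, 0.0315, 0.102]
tcp_rot: [3.083, -0.277, 0.388]
force: [-0.3, -0.5, 0.5]
width: 0.0346
grip_force: 0.0
```

>>> arm_command --moves '[{"tx": -0.004, "ty": 0, "tz": -0.025, "rx": 0, "ry": 0, "rz": 0}, {"tx": -0.01, "ty": 0, "tz": -0.045, "rx": 0, "ry": 0, "rz": 0}, {"tx": -0.025, "ty": 0, "tz": -0.045, "rx": 0, "ry": 0, "rz": 0}, {"tx": -0.025, "ty": 0, "tz": -0.02, "rx": 0, "ry": 0, "rz": 0}, {"tx": 0, "ty": 0, "tz": 0, "rx": 0, "ry": 0, "rz": 0}]'

```text
t: 36.33
tool_pos: [0.4812, 0.0488, 0.2185]
tcp_rot: [3.085, -0.276, 0.393]
force: [0.5, -0.0, -0.3]
width: 0.0346
grip_force: 0.0
```

Run:
```python
from log import *
B=Tbed(BED);s=arm.state();print(s['t'],s['force'].round(1))
im=arm.grab_frame("wrist");c=cam('wrist',s)
a=im[:,:,::-1].copy()
for x,pl in((.122,0),(.062,.136),(.0025,.137)):
    Q=np.eye(4);Q[:3,:3]=R.from_euler('y',-pl).as_matrix();Q[:3,3]=[x,-.0305,0]
    for u in proj(c,tf(B@Q,np.array([(100,30,8),(100,-30,8),(0,30,8),(0,-30,8)])/1e3)):cv2.drawMarker(a,tuple(int(round(v)) for v in u),(0,0,255),cv2.MARKER_CROSS,8,1)
cv2.imwrite("pics/w12.png",cv2.resize(a,None,fx=1.4,fy=1.4,interpolation=cv2.INTER_CUBIC))
```

```text
36.325 [ 0.5 -0.  -0.3]
```

View pics/w12.png

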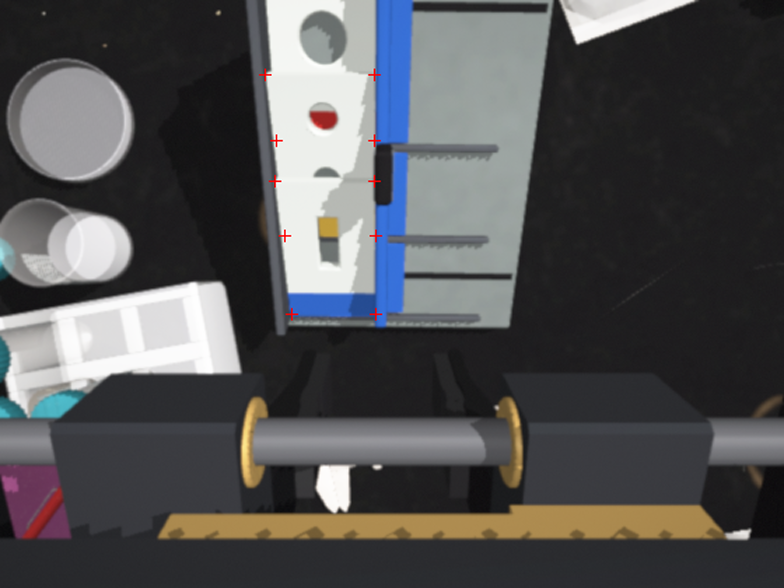

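The row stands square between fence and guide. Each edge is on its predicted mark: yellow's upper edge at row 74, blue's at row 180 and blue's tag edge at row 314. The robot is clear of everything, so I'm handing in.

```bash
python3 -c "
from plant import arm
print(arm.hand_in())"
```

```text
the job is handed in; nothing more can be done
None
```

The three plates are shingled behind their ribs, red at the top, then yellow, then blue, with the guide slid fully in. I handed the job in at about 36 s; the last camera picture matched the planned positions, but no score came back.

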